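# Crimp the next sample vial

### The job

The last vial is still in the lever crimper: take it out and stand it in the white tray of finished vials. Then stand the blue-capped vial on the crimper's seat, pull the lever fully down to its stop with the vial there, let the lever come all the way back up, and stand this vial in the white tray too. Keep both vials upright all the time, set them down gently instead of dropping them, and leave everything else where it stands.

Things in the scene. Friction and masses are not known exactly. Their poses are not given: they have to be found in the camera images.
- crimper: bench vial crimper, fixed, a grey-blue casting. Origin on the bench under the ram axis; +x points from its open front to its column, +y to the left of someone facing its front. Foot 130 mm wide, x -85 to 135 mm, 18 mm thick; column x 75 to 125 mm; overhanging head x -35 to 125 mm, y +-35 mm, z 205 to 300 mm. Vials go in and out through the open front, gripper tilted 35 to 45 degrees
- cup (a point): centre of the lower rim of the steel crimping cup that hangs from the head on the ram axis; 38 mm wide outside, about 29 mm at its mouth, 26 mm inside; 163 mm above the bench with the lever up. It goes down 68 mm in step with the lever, over the cap of a vial on the seat; a vial standing more than about 4 mm off centre blocks it
- seat (a point): centre of the crimper's vial seat, on top of a 62 mm steel disc, 25 mm above the bench, on the ram axis. Behind it (crimper's +x) two brass bars, 8 mm high, form a V whose faces stand 12.5 mm from this point: a vial whose underside centre is here stands 1 mm clear of both
- lever (a joint): the crimper's lever, rad: 0 at rest (35 degrees above horizontal, pointing to the open front), 1.31 at its lower stop (40 degrees below). A spring returns it; about 4 N at the handle starts it, about 13 N holds it at the stop. Pivot at x 52 mm, z 250 mm in the crimper's frame, axis along the crimper's y; handle's centre line 165 mm from the pivot
- lever_grip (a point): middle of the lever's red round handle, 18 mm thick, which lies along the crimper's y and juts out sideways from the lever's end, bare from 64 to 167 mm beside the ram axis on the crimper's +y side; this point at y = 118 mm. It moves with the lever: 345 mm above the bench at rest, 144 mm at the stop
- vial_old: 20 ml amber glass headspace vial, 23 mm in diameter over its straight lower 57 mm, narrowing to a 16 mm neck at 65 to 69 mm, closed by a silver metal cap 20.6 mm in diameter, 69 to 78 mm above its underside; about 45 g; origin at the centre of its underside, z up; round, so its yaw means nothing. It stands on the crimper's seat at the start, already crimped
- vial_blue: 20 ml amber glass headspace vial, 23 mm in diameter over its straight lower 57 mm, narrowing to a 16 mm neck at 65 to 69 mm, closed by a blue metal cap 20.6 mm in diameter, 69 to 78 mm above its underside; about 45 g; origin at the centre of its underside, z up; round, so its yaw means nothing. The one to crimp; it stands in the yellow tray
- tray_done: white shallow tray for finished vials, fixed to the bench, 90 mm (x) by 280 mm (y), walls 4 mm thick and 12 mm high over the bench, floor 4 mm above the bench; origin under its centre on the bench. Two finished vials already stand somewhere along it
- tray_wait: yellow shallow tray for vials still to do, fixed, 80 mm (x) by 210 mm (y), walls 4 mm thick and 12 mm high, floor 4 mm above the bench; origin under its centre on the bench. Three vials stand in a row along its y, about 70 mm apart, in any order
- open_1: 20 ml amber glass headspace vial, 23 mm in diameter over its straight lower 57 mm, narrowing to a 16 mm neck at 65 to 69 mm, with an open mouth, 75 mm high, no cap; about 45 g; origin at the centre of its underside, z up; round, so its yaw means nothing. To be left alone, in the yellow tray
- open_2: 20 ml amber glass headspace vial, 23 mm in diameter over its straight lower 57 mm, narrowing to a 16 mm neck at 65 to 69 mm, with an open mouth, 75 mm high, no cap; about 45 g; origin at the centre of its underside, z up; round, so its yaw means nothing. To be left alone, in the yellow tray
- done_1: 20 ml amber glass headspace vial, 23 mm in diameter over its straight lower 57 mm, narrowing to a 16 mm neck at 65 to 69 mm, closed by a silver metal cap 20.6 mm in diameter, 69 to 78 mm above its underside; about 45 g; origin at the centre of its underside, z up; round, so its yaw means nothing. Finished; to be left alone, in the white tray
- done_2: 20 ml amber glass headspace vial, 23 mm in diameter over its straight lower 57 mm, narrowing to a 16 mm neck at 65 to 69 mm, closed by a silver metal cap 20.6 mm in diameter, 69 to 78 mm above its underside; about 45 g; origin at the centre of its underside, z up; round, so its yaw means nothing. Finished; to be left alone, in the white tray
- reagent: brown reagent bottle 68 mm wide with a white drying tube and blue caps on top, 237 mm high; bystander; origin under its centre
- beaker: glass beaker, 68 mm wide, 85 mm high; bystander; origin under its centre
- pliers: decapping pliers with blue handles lying flat, 175 by 75 mm, 15 mm high; bystander; origin near the pivot, on the bench
- cap_box: clear open box of caps, 80 by 110 mm, 35 mm high; bystander; origin under its centre

How it is judged:
On the way, in this order (a step that is already met when the one before it is completed fails the run):
1. the vial from the crimper stands upright and released in the white tray (x of vial_old in the frame of tray_done between -0.036 and 0.036 m and y of vial_old in the frame of tray_done between -0.131 and 0.131 m and z of vial_old in the frame of tray_done between 0 and 0.008 m and angle between vial_old's own z axis and vertical below 0.1 rad and linear speed of vial_old below 0.03 m/s and contact force between the fingers and vial_old below 0.05 N), for 0.2 s.
2. the lever is fully down (beyond 1.25 rad) while the blue-capped vial stands upright on the seat, within 5 mm of its centre and not held (value of joint lever above 1.25 rad and horizontal distance between vial_blue and seat below 0.005 m and z of vial_blue in the frame of seat below 0.004 m and angle between vial_blue's own z axis and vertical below 0.1 rad and contact force between the fingers and vial_blue below 0.05 N), for 0.1 s.
At the end, for the whole second after the job is handed in: Both the vial that was in the crimper and the blue-capped vial stand upright (within 0.1 rad), at rest and released on the floor of the white tray, inside its walls, and the lever is back up (below 0.06 rad) (all of step 1 and x of vial_blue in the frame of tray_done between -0.036 and 0.036 m and y of vial_blue in the frame of tray_done between -0.131 and 0.131 m and z of vial_blue in the frame of tray_done between 0 and 0.008 m and angle between vial_blue's own z axis and vertical below 0.1 rad and linear speed of vial_blue below 0.03 m/s and contact force between the fingers and vial_blue below 0.05 N and value of joint lever below 0.06 rad); the robot touches nothing.
It fails at once if one of the two vials is tipped by more than 0.6 rad (angle between any of vial_old, vial_blue's own z axis and vertical above 0.6 rad).
It fails at once if one of the two vials is dropped: it moves faster than 0.5 m/s while the fingers do not hold it ((linear speed of vial_old above 0.5 m/s and contact force between the fingers and vial_old below 0.05 N) or (linear speed of vial_blue above 0.5 m/s and contact force between the fingers and vial_blue below 0.05 N)).
It fails at once if another thing is shifted by more than 25 mm or tipped by more than 0.4 rad (distance of any of open_1, open_2, done_1, done_2, reagent, beaker, pliers, cap_box from where it was at the start of the episode above 0.025 m or angle between any of open_1, open_2, done_1, done_2, reagent, beaker, pliers, cap_box's own z axis and vertical above 0.4 rad).
It also fails if it takes over 70 s, if anything falls off the work surface, if the arm or the gripper's body presses on something with over 40 N, if the wrist force passes 120 N, or if a joint passes its speed limit or range.

### The arm

A 7-joint arm with a two-finger parallel gripper is mounted at the origin on the work surface. World frame = base frame: x ahead of the robot, y to its left, z up, the work surface at z = 0. Lengths are in m, angles in rad, forces in N, time in s.
With the tool pointing down it reaches from about 0.4 to 0.85 m from the base axis. Payload 4.5 kg.
Tool frame: the origin (TCP) lies on the front face of the gripper's body, between the roots of the fingers; the fingertips stand 73 mm ahead of it and the grasp point (between the pads) lies 54 mm ahead of it; z points along the fingers, y is the line along which they close (so a half turn about z gives the same grasp; the last joint's range is limited). The gripper opens to 85 mm and grips with 20 to 120 N. Pads are 22 mm wide; open, the fingers measure 114 mm over their backs; the gripper's body (76 mm by 85 mm) begins 54 mm behind the grasp point. The pads swing forward as they close: fully open they stand 13 mm farther back than shut.
Start: joints at [1.343, 0.689, -0.195, 1.565, 0.157, 0.902, -0.215], TCP at [0.162, -0.604, 0.304] pointing down, gripper open.
Joint ranges: [-3.01, 3.01], [-0.46, 2.08], [-1.47, 1.51], [0.13, 2.56], [-1, 4.14], [0.04, 2.09], [-2.66, 2.66]. Speed limits (rad/s): [2.57, 2.57, 3.14, 3.14, 3.14, 3.14, 3.14].

### API

Orientations are given as a rotation vector (axis times angle).
In Python, from bench import arm, capture, camera_params, finder gives the robot as it stands.
- The arm moves only by the shell command python3 -m creep 'ROWS' [OPENING] [FORCE]. ROWS is JSON, a list that holds one entry, the list of rows, each a list of 6 numbers: the shift along the tool's x, y, z in mm, then the turn, a rotation vector about the tool's x, y, z in rad. In form: [[[tx, ty, tz, rx, ry, rz], ...]]. A call has 1 to 12 rows; each row shifts and turns the commanded pose from where the row before left it, along the tool's axes as they then stand; what a row does not reach is not made up. A row lasts 1/12 s, in which the tool goes at most 41.7 mm and 7.16 degrees, less where a joint would pass 70% of its speed; a pose out of reach is approached as far as the arm can. A call with a gripper value outside its range is refused whole. OPENING is the opening, from 0 (shut) to 1 (fully open), set as the call begins (- or left out, the last holds). The fingers move at their own pace and stop on an object; FORCE is the grip in N (left out, the last holds). Time passes only in rows, so rows that do not move let the fingers close. It gives the time, the measured TCP pose, the force, the opening and the grip force at its end, in the units of the state.
- arm.observe(): the state, without advancing time (a new reading comes with each control period).
- capture(name): name is "scene" or "top" or "wrist"; returns the picture (384x512x3 uint8, blue, green, red); there is no depth.
- camera_params(name): a dict with "intrinsics" (3x3 intrinsics, pixels), "dist_coeffs" ([k1, k2, p1, p2, k3] as OpenCV has them; the pictures are not rectified), "T" (4x4, takes a point from camera to world coordinates). Camera axes: x right, y down, z forward; pixel columns grow to the right and rows downward; lengths in m; the calibration is good to about 2 mm. A picture is of the moment at which its call begins: read the wrist's pose just before it. camera_params takes no time and is no camera call; for the wrist camera it gives the pose at the moment of the call.
- arm.sign_off(): hands the job in; it is judged then, once.
Trained networks look in the newest picture that a camera, given by its name, has taken for a name from the list of things; names that differ only in an ending like _2 or _b are one class to them, and where a whole thing is asked for, a point or a joint stands for the part that bears it (a point fixed in the world has none). Each returns a list of dicts, best first, with "conf" (0 to 1); they miss things now and then, are a little off and sometimes report something else, mostly with a low value. They report only what shows in the picture. A call takes as long as a camera call.
- finder.trace(camera, label): "pixels" (384x512 bool, what is visible of it) and "centre" ([column, row] in pixels, amid what is visible of it).
The state is a dict: "t": time; "joint_positions": joint angles; "joint_vel": joint speeds; "effort": joint torques, N m; "tool_pos": TCP position; "eef_rot": TCP orientation; "force": force on the tool from outside, world axes, zero at the start; "torque": the same for the moment, N m; "gripper_width": finger opening in m; "grasp_force": force on a finger pad.
Only numpy, scipy, OpenCV 4.12 (cv2) and the standard library are available. Lean on these libraries where they do the work, as an engineer would, in place of code of your own. Each camera call takes 0.05 s, during which the arm holds its last target. There are 200 camera calls.

## Working session

There is one attempt and no reset: what is moved stays moved. The work goes in short steps, Python scripts to look and compute and a shell command to move; the robot and the scene stay as the last step left them, time stands still between calls to the robot, and variables do not carry over. Pictures are saved under pics/ and viewed, at most 10 in all, crops included, and the job is handed in when it is done.

```bash
ls; mkdir -p pics
python3 - <<'E'
from bench import arm,capture,camera_params
import cv2,numpy as np
a=capture("scene");b=capture("top")
cv2.imwrite("pics/scene.png",a);cv2.imwrite("pics/top.png",b)
print(arm.observe())
for c in("scene","top","wrist"):
  p=camera_params(c);print(c,np.round(p["intrinsics"],1).tolist(),np.round(p["T"],3).tolist(),p["dist_coeffs"])
E
```

```text
pics
{'t': 0.1, 'joint_positions': array([ 1.34276989,  0.68994678, -0.19453469,  1.56622602,  0.15732584,
        0.90251429, -0.21511172]), 'joint_vel': array([-0.00070538, -0.00151077, -0.00016671, -0.00194982,  0.00148952,
       -0.0003766 , -0.00089924]), 'effort': array([-4.89152852e-03, -5.40601516e+01, -1.27226628e+00, -1.58986813e+01,
        9.25528788e-03,  4.38381045e-03,  2.36791954e-05]), 'tool_pos': array([ 0.1616261 , -0.60326348,  0.30313913]), 'eef_rot': array([-3.11304332e+00, -4.10025555e-01,  5.51945690e-04]), 'force': array([-0.07909226,  0.4289277 ,  0.57555227]), 'torque': array([ 0.04477313,  0.02518922, -0.01185138]), 'grasp_force': 0.0, 'gripper_width': 0.08549898143116283}
scene [[352.4, 0.0, 258.1], [0.0, 352.4, 185.9], [0.0, 0.0, 1.0]] [[0.376, 0.583, -0.72, 1.213], [0.927, -0.255, 0.277, -0.166], [-0.022, -0.771, -0.636, 0.767], [0.0, 0.0, 0.0, 1.0]] [-0.03866493  0.          0.          0.          0.        ]
top [[430.2, 0.0, 260.8], [0.0, 430.2, 191.6], [0.0, 0.0, 1.0]] [[-0.013, -0.994, 0.111, 0.464], [-1.0, 0.015, 0.016, 0.063], [-0.017, -0.111, -0.994, 1.334], [0.0, 0.0, 0.0, 1.0]] [-0.08153882  0.          0.          0.          0.        ]
wrist [[289.2, 0.0, 250.8], [0.0, 289.2, 195.8], [0.0, 0.0, 1.0]] [[0.258, -0.913, -0.317, 0.243], [-0.966, -0.244, -0.082, -0.582], [-0.003, 0.327, -0.945, 0.372], [0.0, 0.0, 0.0, 1.0]] [0.01792983 0.         0.         0.         0.        ]
```

Run:
```python
import cv2,numpy as np
a=cv2.imread("pics/scene.png");b=cv2.imread("pics/top.png")
cv2.imwrite("pics/both.png",cv2.resize(np.vstack([a,b]),(400,600)) if 0 else cv2.resize(np.hstack([a,b]),(800,300)))
```

```text
(no output)
```

View pics/scene.png

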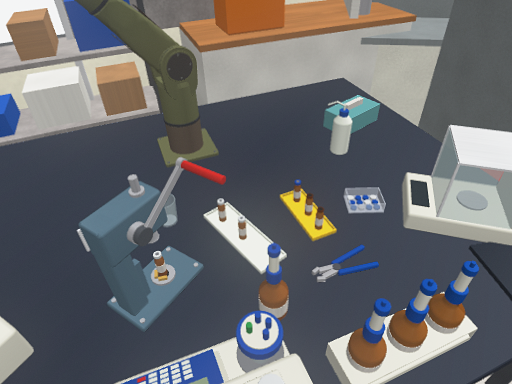

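View pics/top.png

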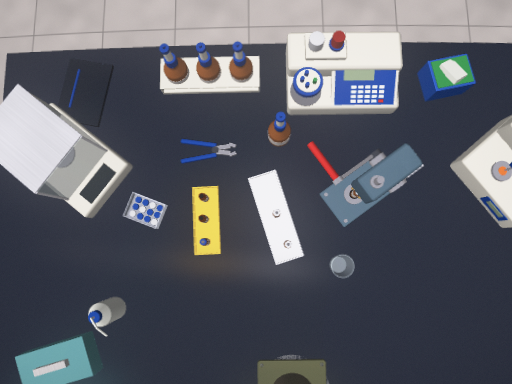

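The scene picture shows the crimper at the left (vial at 160,263), white tray (243,236), yellow tray (308,213) with the blue cap at the back (297,185). In the top picture the crimper is at (370,185), handle tip (312,147), white tray (275,217), and the blue vial (204,241).

```bash
cat > h.py <<'E'
import cv2,numpy as np
from bench import arm,capture,camera_params,finder
from scipy.optimize import least_squares
from scipy.spatial.transform import Rotation as R
def proj(P,p):
    T=np.linalg.inv(p["T"]);r=cv2.Rodrigues(T[:3,:3])[0]
    return cv2.projectPoints(np.float64(P).reshape(-1,3),r,T[:3,3],p["intrinsics"],p["dist_coeffs"])[0][:,0]
def ray(px,p):
    u=cv2.undistortPoints(np.float64(px).reshape(1,1,2),p["intrinsics"],p["dist_coeffs"])[0,0]
    return p["T"][:3,3],p["T"][:3,:3]@np.array([*u,1])
def onz(px,p,z):
    o,d=ray(px,p);return o+d*(z-o[2])/d[2]
E
python3 - <<'E'
from h import *
P={c:camera_params(c) for c in("scene","top")}
import pickle
M={}
for l,z in[("vial_old",.064),("vial_blue",.043),("open_1",.042),("done_1",.043),("tray_done",.006),("tray_wait",.006),("lever_grip",.345),("crimper",.1),("reagent",.12),("beaker",.04),("pliers",.007),("cap_box",.017)]:
  for c in P:
    for r in finder.trace(c,l)[:5]:
      m=r["pixels"].astype(np.uint8);x,y,w,h=cv2.boundingRect(m)
      M.setdefault((c,l),[]).append((r["conf"],m))
      print(l,c,round(r["conf"],2),np.round(r["centre"],1),(x,y,w,h),int(m.sum()),onz(r["centre"],P[c],z).round(4))
pickle.dump((P,M),open("m.pkl","wb"))
E
```

```text
vial_old scene 0.53 [157.2 267. ] (154, 251, 13, 25) 210 [ 0.6097 -0.208   0.064 ]
vial_old top 0.62 [350.5 196.8] (351, 191, 7, 7) 36 [ 0.5863 -0.1829  0.064 ]
vial_blue scene 0.64 [298.5 191.4] (295, 180, 6, 21) 101 [0.4694 0.2563 0.043 ]
vial_blue top 0.64 [203.3 242.5] (200, 239, 9, 6) 45 [0.4573 0.2577 0.043 ]
open_1 scene 0.66 [311.2 203. ] (305, 194, 8, 21) 140 [0.5323 0.2673 0.042 ]
open_1 scene 0.66 [317.5 215.8] (315, 207, 9, 22) 155 [0.5886 0.2574 0.042 ]
open_1 top 0.55 [204.3 195.5] (198, 193, 11, 9) 75 [0.599  0.2548 0.042 ]
open_1 top 0.45 [282.3 130.6] (268, 112, 23, 34) 539 [0.796  0.0149 0.042 ]
done_1 scene 0.7 [243.3 227.6] (238, 215, 9, 24) 175 [0.5481 0.0414 0.043 ]
done_1 scene 0.66 [220.9 210.1] (218, 198, 9, 23) 161 [0.4539 0.0046 0.043 ]
done_1 top 0.65 [202.5 217. ] (198, 215, 10, 8) 58 [0.5338 0.2601 0.043 ]
done_1 top 0.5 [277.  210.5] (272, 209, 8, 9) 49 [0.5503 0.0355 0.043 ]
tray_done scene 0.56 [248.  240.2] (206, 203, 81, 70) 1758 [0.5661 0.0472 0.006 ]
tray_done top 0.96 [276.3 217.3] (249, 171, 54, 93) 2449 [0.5318 0.0372 0.006 ]
tray_done top 0.44
[... 806 characters left out ...]
 0.91 [284.2 130.5] (268, 111, 23, 36) 583 [0.7761 0.0123 0.12  ]
beaker scene 0.69 [171.3 212.2] (163, 194, 15, 33) 335 [ 0.4002 -0.135   0.04  ]
beaker scene 0.34 [133.5 247.4] (78, 158, 148, 173) 9934 [ 0.4974 -0.2584  0.04  ]
beaker scene 0.25 [157.9 265.5] (153, 251, 14, 25) 238 [ 0.5849 -0.207   0.04  ]
beaker top 0.91 [343.5 264.1] (330, 254, 25, 25) 480 [ 0.3877 -0.1599  0.04  ]
pliers scene 0.71 [342.2 265.4] (311, 245, 68, 37) 805 [0.7489 0.2452 0.007 ]
pliers top 0.67 [209.5 145.4] (182, 139, 53, 24) 495 [0.7613 0.244  0.007 ]
cap_box scene 0.82 [364.  197.6] (343, 187, 43, 26) 983 [0.5535 0.449  0.017 ]
cap_box top 0.71 [143.4 208. ] (124, 192, 43, 37) 1082 [0.5653 0.4487 0.017 ]
```

```bash
cat > fit.py <<'E'
from h import *
import pickle
P,M=pickle.load(open("m.pkl","rb"))
I={c:cv2.imread(f"pics/{c}.png") for c in P}
def rectends(m):
    c=max(cv2.findContours(m,cv2.RETR_EXTERNAL,cv2.CHAIN_APPROX_NONE)[0],key=cv2.contourArea)
    b=cv2.boxPoints(cv2.minAreaRect(c))
    if np.linalg.norm(b[0]-b[1])>np.linalg.norm(b[1]-b[2]): b=np.roll(b,-1,0)
    return np.array([(b[0]+b[1])/2,(b[2]+b[3])/2]),b
obs={}
for c,box in(("scene",(150,150,90,50)),("top",(300,130,60,60))):
    h=cv2.cvtColor(I[c],cv2.COLOR_BGR2HSV);m=((h[...,1]>150)&((h[...,0]<8)|(h[...,0]>172))&(h[...,2]>70)).astype(np.uint8)
    k=np.zeros_like(m);x,y,w,hh=box;k[y:y+hh,x:x+w]=1;m&=k
    e,_=rectends(m);e=e[np.argsort(e[:,0])];obs[c]=e if c=="scene" else e[::-1]; print(c,e.round(1),m.sum())
# scene: left end = inner? far end (y=167) is right one in scene; left one in top
H=np.array([[-.0832,.064,.3446],[-.0832,.167,.3446]])
def W(q,X): 
    c,s=np.cos(q[2]),np.sin(q[2]);return np.asarray(X)@np.array([[c,s,0],[-s,c,0],[0,0,1]])+[q[0],q[1],0]
f=lambda q:np.concatenate([(proj(W(q,H),P[c])-obs[c]).ravel() for c in P])
s=least_squares(f,[.6,-.19,-.6]);q=s.x;print("crimper",q.round(4),np.degrees(q[2]),s.fun.round(1))
print("handle mid",W(q,[[-.0832,.118,.3446]]))
# trays
for l,c0 in(("tray_done","top"),("tray_wait","top")):
    m=M[(c0,l)][0][1];_,b=rectends(m);w=np.array([onz(p,P[c0],.008)[:2] for p in b]);d=w[2]-w[1]
    print(l,w.mean(0).round(4),"yaw",np.degrees(np.arctan2(-d[0],d[1]))%180,np.linalg.norm(d),np.linalg.norm(w[1]-w[0]))
for c in P:
    im=I[c].copy()
    foot=[[x,y,.018] for x,y in((-.085,-.065),(.135,-.065),(.135,.065),(-.085,.065))]
    head=[[x,y,.3] for x,y in((-.035,-.035),(.125,-.035),(.125,.035),(-.035,.035))]
    for X in(foot,head): cv2.polylines(im,[proj(W(q,X),P[c]).round().astype(int)],1,(0,255,0))
    for X,col in(([0,0,.025],(0,0,255)),([0,0,.103],(255,0,255)),([-.0832,.118,.3446],(255,255,0))): cv2.circle(im,tuple(proj(W(q,[X]),P[c])[0].round().astype(int)),1,col,-1)
    I[c+"o"]=im
cv2.imwrite("pics/ov.png",np.hstack([cv2.resize(I["sceneo"][150:340,70:240],(400,447)),cv2.resize(I["topo"][120:260,270:430],(400,350))[0:350] if 0 else cv2.resize(I["topo"][120:299,270:430],(400,447))]))
E
python3 fit.py
```

```text
scene [[181.4 163. ]
 [224.9 180.3]] 393
top [[309.1 142.7]
 [335.6 177.5]] 314
crimper [ 0.604  -0.2018 -0.9321] -53.40770287586955 [ 1.5  0.7 -1.4 -1.3  0.5 -0.5 -0.3 -0.1]
handle mid [[ 0.64919268 -0.06464202  0.3446    ]]
tray_done [0.5351 0.0415] yaw 106.8619418413573 0.2809926462644879 0.08992168825483492
tray_wait [0.5269 0.2553] yaw 91.79641929161937 0.2106490213127894 0.08324284206348642
```

View pics/ov.png

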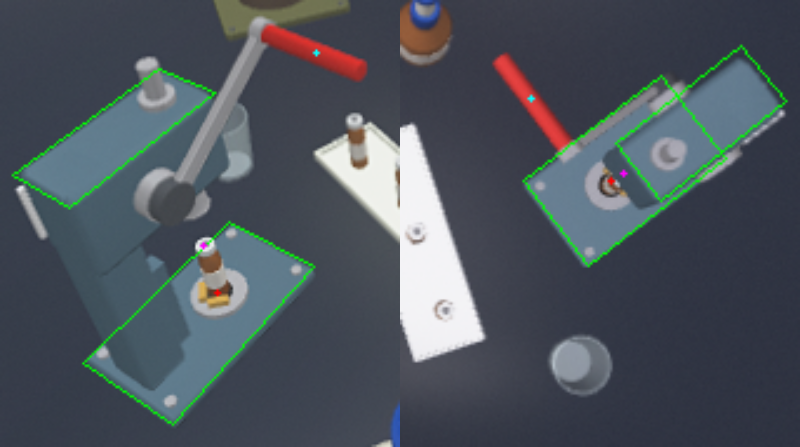

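Overlay matches the casting, the foot and the seat well. Now a helper to compute moves, then go to the pre-grasp pose.

```bash
cat >> h.py <<'E'
C=np.array([.604,-.2018,-53.4])      # crimper x,y,yaw deg
def Rt(psi,th):
    p,t=np.radians([psi,th]);z=np.array([np.sin(t)*np.cos(p),np.sin(t)*np.sin(p),-np.cos(t)])
    x=np.array([-np.cos(t)*np.cos(p),-np.cos(t)*np.sin(p),-np.sin(t)]);return np.c_[x,np.cross(z,x),z]
def cw(x,y,z):
    a=np.radians(C[2]);return np.array([C[0]+x*np.cos(a)-y*np.sin(a),C[1]+x*np.sin(a)+y*np.cos(a),z])
def delta(G,Rg,off=.054):
    """rotation then translation, from measured pose, so that the point off ahead of TCP is at G"""
    s=arm.observe();R0=R.from_rotvec(s["eef_rot"]).as_matrix();p=s["tool_pos"]
    rv=R.from_matrix(R0.T@Rg).as_rotvec();t=G-off*Rg[:,2]
    print("t",round(s["t"],2),"tcp",p.round(4),"rot deg",np.degrees(np.linalg.norm(rv)).round(2),"rv",rv.round(4),
      "| shift before rot mm",(1e3*R0.T@(t-p)).round(1),"after rot",(1e3*Rg.T@(t-p)).round(1),"force",s["force"].round(2),"w",round(s["gripper_width"],4),s["grasp_force"])
E
python3 - <<'E'
from h import *
delta(np.array([.45,.05,.30]),Rt(-53.4,42))
E
```

```text
t 1.3 tcp [ 0.1618 -0.6037  0.3039] rot deg 116.69 rv [-0.7092 -0.482  -1.8474] | shift before rot mm [ 434.3 -590.4  -36.2] after rot [ 264.9  621.1 -287.3] force [-0.57  0.01  0.06] w 0.0854 0.0
```

```bash
python3 -m creep '[[[20,-27,-2,0,0,0],[20,-27,-2,0,0,0],[20,-27,-2,0,0,0],[20,-27,-2,0,0,0],[20,-27,-2,0,0,0],[20,-27,-2,0,0,0],[20,-27,-2,0,0,0],[20,-27,-2,0,0,0],[20,-27,-2,0,0,0],[20,-27,-2,0,0,0],[20,-27,-2,0,0,0],[20,-27,-2,0,0,0]]]' 1 && python3 -m creep '[[[20,-27,-2,0,0,0],[20,-27,-2,0,0,0],[20,-27,-2,0,0,0],[20,-27,-2,0,0,0],[20,-27,-2,0,0,0],[20,-27,-2,0,0,0],[20,-27,-2,0,0,0],[20,-27,-2,0,0,0],[20,-27,-2,0,0,0],[20,-27,-2,0,0,0],[0,0,0,0,0,0]]]' && python3 -c "
from h import *
delta(np.array([.45,.05,.30]),Rt(-53.4,42))"
```

```text
t: 2.3
tool_pos: [0.3102, -0.2272, 0.3282]
eef_rot: [3.114, 0.41, 0.001]
force: [0.4, -0.2, -0.2]
gripper_width: 0.0854
grasp_force: 0.0
t: 3.22
tool_pos: [0.4358, 0.0915, 0.3489]
eef_rot: [-3.107, -0.424, -0.01]
force: [0.1, -0.0, 0.4]
gripper_width: 0.0855
grasp_force: 0.0
t 3.22 tcp [0.4358 0.0915 0.3489] rot deg 116.38 rv [-0.7024 -0.4934 -1.841 ] | shift before rot mm [-10.5  10.1   8.6] after rot [  1.7 -13.3  10.3] force [ 0.11 -0.02  0.39] w 0.0855 0.0
```

```bash
python3 -m creep '[[[0,0,0,-0.0413,-0.029,-0.1083],[0,0,0,-0.0413,-0.029,-0.1083],[0,0,0,-0.0413,-0.029,-0.1083],[0,0,0,-0.0413,-0.029,-0.1083],[0,0,0,-0.0413,-0.029,-0.1083],[0,0,0,-0.0413,-0.029,-0.1083],[0,0,0,-0.0413,-0.029,-0.1083],[0,0,0,-0.0413,-0.029,-0.1083],[0,0,0,-0.0413,-0.029,-0.1083],[0,0,0,-0.0413,-0.029,-0.1083],[0,0,0,-0.0413,-0.029,-0.1083],[0,0,0,-0.0413,-0.029,-0.1083]]]' && python3 -m creep '[[[0,0,0,-0.0413,-0.029,-0.1083],[0,0,0,-0.0413,-0.029,-0.1083],[0,0,0,-0.0413,-0.029,-0.1083],[0,0,0,-0.0413,-0.029,-0.1083],[0,0,0,-0.0413,-0.029,-0.1083],[0,0,0,0,0,0]]]' && python3 -c "
from h import *
print(arm.observe()['joint_positions'].round(2))
delta(cw(0,0,.066)-.15*Rt(-53.4,42)[:,2],Rt(-53.4,42))"
```

```text
t: 4.22
tool_pos: [0.4333, 0.0842, 0.348]
eef_rot: [1.821, 1.884, -0.35]
force: [0.8, 0.3, 0.6]
gripper_width: 0.0853
grasp_force: 0.0
t: 4.72
tool_pos: [0.4321, 0.0839, 0.3476]
eef_rot: [1.104, 2.193, -0.439]
force: [0.0, -0.3, -0.5]
gripper_width: 0.0851
grasp_force: 0.0
[-0.47  0.47 -0.36  2.23  1.11  1.04 -1.04]
t 4.72 tcp [0.4321 0.0839 0.3476] rot deg 0.7 rv [-0.0116  0.0015  0.0038] | shift before rot mm [-57.8 -29.9 227.8] after rot [-58.2 -32.3 227.3] force [ 0.04 -0.32 -0.54] w 0.0851 0.0
```

```bash
python3 -m creep '[[[-6.4,-3.5,25,-0.011,0,0.004],[-6.4,-3.5,25,0,0,0],[-6.4,-3.5,25,0,0,0],[-6.4,-3.5,25,0,0,0],[-6.4,-3.5,25,0,0,0],[-6.4,-3.5,25,0,0,0],[-6.4,-3.5,25,0,0,0],[-6.4,-3.5,25,0,0,0],[-6.4,-3.5,25,0,0,0],[0,0,0,0,0,0],[0,0,0,0,0,0]]]'
python3 - <<'E'
from h import *
delta(cw(0,0,.066),Rt(-53.4,42))
p=camera_params("wrist");im=capture("wrist")
for l in("vial_old","vial_blue","done_1","seat","cup"):
  try:
    for r in finder.trace("wrist",l)[:3]:
      m=r["pixels"].astype(np.uint8);print(l,round(r["conf"],2),np.round(r["centre"],1),cv2.boundingRect(m),m.sum())
  except Exception as e: print(l,e)
for X,col in(([0,0,.025],(0,0,255)),([0,0,.103],(255,0,255)),([0,0,.163],(0,255,255))):
    u=proj(cw(*X),p)[0];print(u.round(1));cv2.circle(im,tuple(u.round().astype(int)),2,col,-1)
cv2.imwrite("pics/w1.png",im)
E
```

```text
t: 5.63
tool_pos: [0.5224, -0.0924, 0.2188]
eef_rot: [1.115, 2.184, -0.425]
force: [-0.2, 0.3, -0.1]
gripper_width: 0.0853
grasp_force: 0.0
t 5.63 tcp [ 0.5224 -0.0924  0.2188] rot deg 0.66 rv [-0.0052  0.0014 -0.0101] | shift before rot mm [  1.1   1.1 150.9] after rot [  0.9   0.3 150.9] force [-0.18  0.31 -0.09] w 0.0853 0.0
vial_old 0.63 [250.3 183.5] (238, 142, 24, 79) 1718
seat 0.82 [250.3 139.6] (173, 63, 158, 295) 23621
cup 0.57 [249.9 302.4] (228, 279, 45, 50) 1944
[252.5 151.9]
[253.  219.4]
[253.5 285.8]
```

View pics/w1.png

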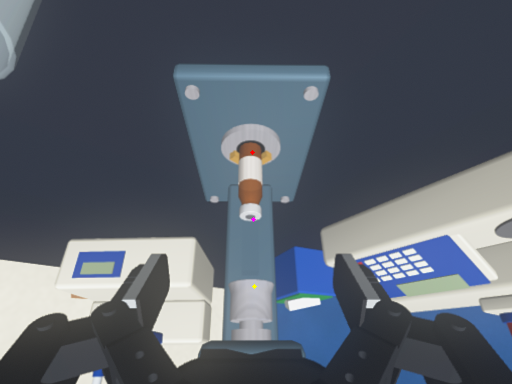

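The wrist view shows the vial at (250,183), midway between the fingers (about 151 and 351), and clear of the cup (250,302). Going in.

```bash
python3 -m creep '[[[0,0,18,-0.005,0.0014,-0.01],[0,0,18,0,0,0],[0,0,18,0,0,0],[0,0,18,0,0,0],[0,0,18,0,0,0],[0,0,18,0,0,0],[0,0,16,0,0,0],[0.5,0,14,0,0,0],[0.5,0,12,0,0,0],[0,0,0,0,0,0],[0,0,0,0,0,0]]]' && python3 -m creep '[[[0,0,0,0,0,0],[0,0,0,0,0,0],[0,0,0,0,0,0],[0,0,0,0,0,0],[0,0,0,0,0,0],[0,0,0,0,0,0],[0,0,0,0,0,0],[0,0,0,0,0,0],[0,0,0,0,0,0]]]' 0 30
python3 - <<'E'
from h import *
delta(cw(0,0,.066),Rt(-53.4,42))
print(arm.observe()['joint_positions'].round(2))
capture("wrist")
for l in("vial_old","cup"):
    for r in finder.trace("wrist",l)[:2]:
      m=r["pixels"].astype(np.uint8);print(l,round(r["conf"],2),np.round(r["centre"],1),cv2.boundingRect(m),m.sum())
cv2.imwrite("pics/w2.png",capture("wrist"))
E
```

```text
t: 6.85
tool_pos: [0.5819, -0.1702, 0.1071]
eef_rot: [1.096, 2.195, -0.421]
force: [-0.2, 0.2, -0.9]
gripper_width: 0.0855
grasp_force: 0.0
t: 7.6
tool_pos: [0.582, -0.1703, 0.1076]
eef_rot: [1.096, 2.194, -0.421]
force: [-2.9, 2.2, 5.4]
gripper_width: 0.022
grasp_force: 29.8
t 7.6 tcp [ 0.582  -0.1703  0.1076] rot deg 0.33 rv [0.0037 0.0004 0.0044] | shift before rot mm [-0.7 -1.2  2.6] after rot [-0.7 -1.2  2.6] force [-2.86  2.22  5.43] w 0.022 29.800220131874084
[ 0.09  1.01 -0.19  2.13  2.1   0.87 -1.43]
vial_old 0.89 [250.6 271.6] (227, 188, 48, 166) 6871
```

View pics/w2.png

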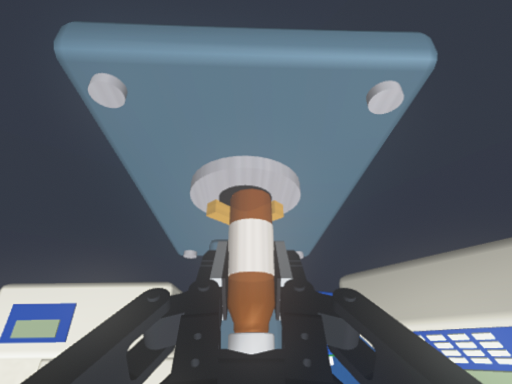

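The grasp view shows the vial (col 251) held, and the seat disc centred at col 246, so seat centre lies about 3 mm to tool −y. Now retreat.

```bash
python3 -m creep '[[[0,0,-4,0,0,0],[0,0,-8,0,0,0],[0,0,-14,0,0,0],[0,0,-18,0,0,0],[0,0,-18,0,0,0],[0,0,-18,0,0,0],[0,0,-18,0,0,0],[0,0,-18,0,0,0],[0,0,-14,0,0,0],[0,0,0,0,0,0]]]'
python3 - <<'E'
from h import *
e=np.array([.957,.290]);n=np.array([-.29,.957]);p=np.array([.5351,.0415])+.108*e+.010*n
print(p)
# grasp height above underside ~ use tcp: underside = tcpz-.0826
Rg=Rt(-53.4,42)
delta(np.array([*p,.100+.0826-.054*Rg[2,2]*-1]),Rg)
E
```

```text
t: 8.63
tool_pos: [0.5293, -0.0981, 0.2059]
eef_rot: [1.092, 2.196, -0.416]
force: [-0.3, -0.5, -1.3]
gripper_width: 0.0221
grasp_force: 29.5
[0.635556 0.08239 ]
t 8.63 tcp [ 0.5293 -0.0981  0.2059] rot deg 0.58 rv [ 0.0081 -0.0007  0.0059] | shift before rot mm [102.  194.  -59.8] after rot [103.1 192.9 -61.4] force [-0.35 -0.51 -1.26] w 0.0221 29.515308737754822
```

```bash
python3 -m creep '[[[8.5,16.1,-5,0.008,0,0.006],[8.5,16.1,-5,0,0,0],[8.5,16.1,-5,0,0,0],[8.5,16.1,-5,0,0,0],[8.5,16.1,-5,0,0,0],[8.5,16.1,-5,0,0,0],[8.5,16.1,-5,0,0,0],[8.5,16.1,-5,0,0,0],[8.5,16.1,-5,0,0,0],[8.5,16.1,-5,0,0,0],[8.5,16.1,-5,0,0,0],[8.5,16.1,-5,0,0,0]]]' && python3 -m creep '[[[0,0,0,0,0,0],[0,0,0,0,0,0]]]'
python3 - <<'E'
from h import *
p=np.array([.6356,.0824]);Rg=Rt(-53.4,42)
delta(np.array([*p,.007+.0826+.054*Rg[2,2]]),Rg)
pt=camera_params("top");im=capture("top")
u=proj([*p,.004],pt)[0]
cv2.circle(im,tuple(u.round().astype(int)),1,(0,0,255),-1)
w=capture("wrist")
pics=np.hstack([cv2.resize(im[140:290,180:380],(400,300)),cv2.resize(w,(400,300))]);cv2.imwrite("pics/p1.png",pics)
E
```

```text
t: 9.63
tool_pos: [0.6165, 0.1078, 0.1794]
eef_rot: [1.107, 2.191, -0.428]
force: [-0.2, -0.6, -1.2]
gripper_width: 0.0222
grasp_force: 29.5
t: 9.8
tool_pos: [0.6163, 0.108, 0.1793]
eef_rot: [1.106, 2.192, -0.427]
force: [-0.1, -0.5, 0.2]
gripper_width: 0.0222
grasp_force: 29.6
t 9.8 tcp [0.6163 0.108  0.1793] rot deg 0.22 rv [-0.0037 -0.0007 -0.0009] | shift before rot mm [63.   0.4 64. ] after rot [63.   0.2 64. ] force [-0.13 -0.55  0.24] w 0.0222 29.568192064762115
```

View pics/p1.png

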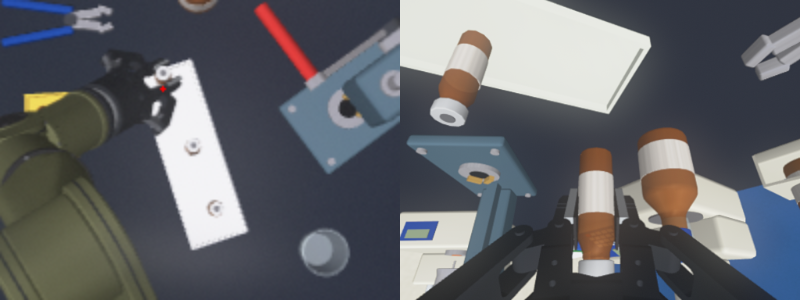

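Vial upright in the gripper over the free upper end of the tray (red dot, 163,89 left half). Lower it.

```bash
python3 -m creep '[[[7,0,7,0,0,0],[7,0,7,0,0,0],[7,0,7,0,0,0],[7,0,7,0,0,0],[7,0,7,0,0,0],[7,0,7,0,0,0],[7,0,7,0,0,0],[5,0,5,0,0,0],[4,0,4,0,0,0],[3,0,3,0,0,0],[0,0,0,0,0,0],[0,0,0,0,0,0]]]' && python3 -m creep '[[[0.7,0,0.7,0,0,0],[0.7,0,0.7,0,0,0],[0,0,0,0,0,0]]]' && python3 -m creep '[[[0.7,0,0.7,0,0,0],[0,0,0,0,0,0]]]' && python3 -m creep '[[[0.7,0,0.7,0,0,0],[0,0,0,0,0,0]]]'
```

```text
t: 10.9
tool_pos: [0.6137, 0.1107, 0.0937]
eef_rot: [1.107, 2.191, -0.427]
force: [0.2, -0.5, -0.7]
gripper_width: 0.0221
grasp_force: 29.6
t: 11.15
tool_pos: [0.6137, 0.1108, 0.092]
eef_rot: [1.107, 2.191, -0.427]
force: [-0.9, -0.9, -0.7]
gripper_width: 0.0221
grasp_force: 29.6
t: 11.32
tool_pos: [0.6135, 0.1109, 0.0908]
eef_rot: [1.107, 2.191, -0.427]
force: [-0.7, -0.8, 0.0]
gripper_width: 0.0222
grasp_force: 29.6
t: 11.48
tool_pos: [0.6134, 0.1109, 0.0896]
eef_rot: [1.107, 2.191, -0.427]
force: [-0.4, 0.0, -1.0]
gripper_width: 0.0222
grasp_force: 29.6
```

```bash
for i in 1; do python3 -m creep '[[[0.7,0,0.7,0,0,0],[0,0,0,0,0,0]]]'; python3 -m creep '[[[0.7,0,0.7,0,0,0],[0,0,0,0,0,0]]]' ; python3 -m creep '[[[0.6,0,0.6,0,0,0],[0,0,0,0,0,0]]]'; done | grep -E "pos|force: \["
```

```text
tool_pos: [0.6134, 0.1109, 0.0886]
force: [1.6, -0.6, -0.9]
tool_pos: [0.6134, 0.111, 0.0876]
force: [-0.0, 0.2, 0.3]
tool_pos: [0.6134, 0.111, 0.0868]
force: [0.3, -0.1, 0.2]
```

```bash
for i in 1; do python3 -m creep '[[[0.4,0,0.4,0,0,0],[0,0,0,0,0,0],[0,0,0,0,0,0]]]'; python3 -m creep '[[[0.4,0,0.4,0,0,0],[0,0,0,0,0,0],[0,0,0,0,0,0]]]' ; done | grep -E "pos|force: \["
```

```text
tool_pos: [0.6134, 0.111, 0.0867]
force: [-1.5, 0.6, 2.4]
tool_pos: [0.6135, 0.111, 0.0866]
force: [-2.0, 1.0, 6.5]
```

Contact. Release and retreat.

```bash
python3 -m creep '[[[0,0,0,0,0,0],[0,0,0,0,0,0],[0,0,0,0,0,0],[0,0,0,0,0,0],[0,0,0,0,0,0]]]' 0.55 && python3 -m creep '[[[0,0,-8,0,0,0],[0,0,-15,0,0,0],[0,0,-18,0,0,0],[0,0,-18,0,0,0],[0,0,-18,0,0,0],[0,0,-18,0,0,0],[0,0,-18,0,0,0],[0,0,-10,0,0,0],[0,0,0,0,0,0]]]'
python3 - <<'E'
from h import *
P={c:camera_params(c) for c in("scene","top")}
for c in P:
  capture(c)
  for l,z in(("done_1",.043),("vial_blue",.043)):
    for r in finder.trace(c,l)[:4]:
      m=r["pixels"].astype(np.uint8);x,y,w,h=cv2.boundingRect(m)
      print(l,c,round(r["conf"],2),(x,y,w,h),int(m.sum()),onz(r["centre"],P[c],z).round(4))
# blue by model fit using initial masks
import pickle
p0,M=pickle.load(open("m.pkl","rb"))
a=np.linspace(0,2*np.pi,24,endpoint=False)
def model(x,y,z0,cap=True):
    X=[[x+r*np.cos(t),y+r*np.sin(t),z0+z] for r,z in((.0115,0),(.0115,.057),(.0103,.069),(.0103,.078)) for t in a]
    return np.array(X)
def bb(u): return np.r_[u.min(0),u.max(0)]
def f(q):
    o=[]
    for c in p0:
        m=M[(c,"vial_blue")][0][1];x,y,w,h=cv2.boundingRect(m)
        o.append(bb(proj(model(q[0],q[1],.004),p0[c]))-np.r_[x-.5,y-.5,x+w-.5,y+h-.5])
    return np.concatenate(o)
s=least_squares(f,[.463,.257]);print("blue",s.x,s.fun.round(1))
delta(np.array([*s.x,.045])-.15*Rt(-53.4,42)[:,2],Rt(-53.4,42))
E
```

```text
t: 12.9
tool_pos: [0.6134, 0.111, 0.0856]
eef_rot: [1.107, 2.191, -0.428]
force: [-0.5, 0.2, 0.5]
gripper_width: 0.0467
grasp_force: 0.0
t: 13.65
tool_pos: [0.5643, 0.1801, 0.1787]
eef_rot: [1.105, 2.193, -0.422]
force: [-0.6, 2.0, -1.0]
gripper_width: 0.0471
grasp_force: 0.0
done_1 scene 0.6 (238, 215, 9, 24) 183 [0.5367 0.0429 0.043 ]
done_1 scene 0.52 (218, 198, 9, 23) 167 [4.454e-01 4.000e-04 4.300e-02]
done_1 scene 0.17 (163, 195, 15, 32) 298 [ 0.3986 -0.1344  0.043 ]
done_1 top 0.5 (272, 210, 8, 8) 49 [0.5494 0.0319 0.043 ]
done_1 top 0.39 (284, 241, 7, 6) 33 [0.452  0.0154 0.043 ]
vial_blue top 0.53 (199, 238, 11, 8) 71 [0.4589 0.2652 0.043 ]
blue [0.46102973 0.25620304] [-1.4 -1.3  0.7  0.9 -1.2 -1.1  0.9  0.7]
t 13.95 tcp [0.5648 0.1763 0.1765] rot deg 0.38 rv [-0.0065  0.0005 -0.0016] | shift before rot mm [ 181.5  -37.2 -190.5] after rot [ 181.7  -35.7 -190.6] force [-0.19 -0.11  0.03] w 0.0468 0.0
```

```bash
python3 -m creep '[[[15,-3,-16,-0.006,0,-0.002],[15,-3,-16,0,0,0],[15,-3,-16,0,0,0],[15,-3,-16,0,0,0],[15,-3,-16,0,0,0],[15,-3,-16,0,0,0],[15,-3,-16,0,0,0],[15,-3,-16,0,0,0],[15,-3,-16,0,0,0],[15,-3,-16,0,0,0],[15,-3,-16,0,0,0],[15,-3,-14,0,0,0]]]' 1 && python3 -m creep '[[[0,0,0,0,0,0],[0,0,0,0,0,0]]]'
python3 - <<'E'
from h import *
print(arm.observe()['joint_positions'].round(2))
delta(np.array([.461,.2562,.045]),Rt(-53.4,42))
p=camera_params("wrist");w=capture("wrist")
for r in finder.trace("wrist","vial_blue")[:3]:
  m=r["pixels"].astype(np.uint8);print(round(r["conf"],2),np.round(r["centre"],1),cv2.boundingRect(m),m.sum())
t=capture("scene")
print(proj([.461,.2562,.004],p),proj([.461,.2562,.082],p))
cv2.imwrite("pics/p2.png",np.hstack([cv2.resize(t[120:300,150:390],(400,300)),cv2.resize(w,(400,300))]))
E
```

```text
t: 14.95
tool_pos: [0.3796, 0.3657, 0.1977]
eef_rot: [1.102, 2.192, -0.422]
force: [1.0, 0.3, 0.8]
gripper_width: 0.085
grasp_force: 0.0
t: 15.12
tool_pos: [0.3797, 0.3658, 0.1975]
eef_rot: [1.099, 2.193, -0.421]
force: [0.1, -0.9, 1.0]
gripper_width: 0.0853
grasp_force: 0.0
[-0.91  0.91 -0.43  1.83  0.98  1.25 -1.34]
t 15.12 tcp [0.3797 0.3658 0.1975] rot deg 0.17 rv [ 0.0022 -0.0004  0.0019] | shift before rot mm [  0.5  -0.4 150.6] after rot [ 6.000e-01 -1.000e-01  1.506e+02] force [ 0.1  -0.89  0.95] w 0.0853 0.0
0.74 [249.1 185.9] (238, 147, 24, 77) 1642
0.44 [301.3 202. ] (290, 168, 25, 67) 1317
[[250.77995444 152.65640305]] [[250.86361006 220.14855306]]
```

View pics/p2.png

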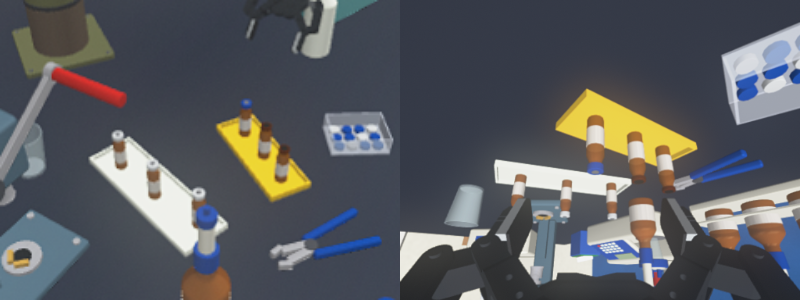

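The old vial stands in the white tray (scene half, 198,205); the blue vial is centred between the fingers. Grasp it.

```bash
python3 -m creep '[[[0,0,18,0.002,0,0.002],[0,0,18,0,0,0],[0,0,18,0,0,0],[0,0,18,0,0,0],[0,0,18,0,0,0],[0,0,18,0,0,0],[0,0,16,0,0,0],[0.5,0,14,0,0,0],[0,0,12,0,0,0],[0,0,0,0,0,0],[0,0,0,0,0,0]]]' 0.7 && python3 -m creep '[[[0,0,0,0,0,0],[0,0,0,0,0,0],[0,0,0,0,0,0],[0,0,0,0,0,0],[0,0,0,0,0,0],[0,0,0,0,0,0],[0,0,0,0,0,0],[0,0,0,0,0,0]]]' 0 30
python3 - <<'E'
from h import *
delta(np.array([.461,.2562,.045]),Rt(-53.4,42))
cv2.imwrite("pics/w3.png",capture("wrist"))
for l in("vial_blue",):
    for r in finder.trace("wrist",l)[:2]:
      m=r["pixels"].astype(np.uint8);print(l,round(r["conf"],2),np.round(r["centre"],1),cv2.boundingRect(m),m.sum())
E
```

```text
t: 16.18
tool_pos: [0.4401, 0.284, 0.086]
eef_rot: [1.106, 2.19, -0.425]
force: [-0.7, -0.2, 0.4]
gripper_width: 0.06
grasp_force: 0.0
t: 16.85
tool_pos: [0.4396, 0.2857, 0.0866]
eef_rot: [1.104, 2.191, -0.421]
force: [-1.7, 2.8, 5.2]
gripper_width: 0.0226
grasp_force: 30.5
t 16.85 tcp [0.4396 0.2857 0.0866] rot deg 0.12 rv [ 0.0009 -0.0006 -0.0018] | shift before rot mm [ 0.8 -0.4  1.3] after rot [ 0.8 -0.4  1.3] force [-1.7   2.76  5.16] w 0.0226 30.52922487258911
vial_blue 0.9 [249.2 273.4] (227, 192, 47, 162) 6811
```

View pics/w3.png

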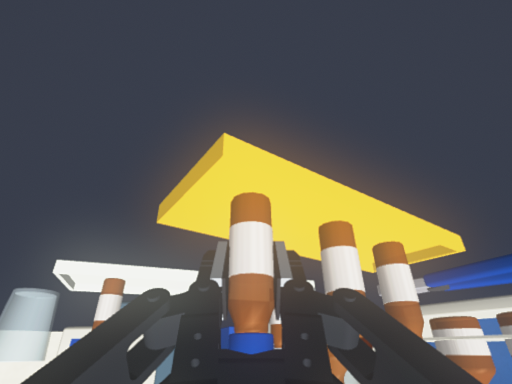

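Blue vial is held (cols 227–274, base at row 192). Work out the base offset in the hand for both vials, and the seat position in the first grasp picture.

Run:
```python
from h import *
p=camera_params("wrist");s=arm.observe()
Tw=np.eye(4);Tw[:3,:3]=R.from_rotvec(s["eef_rot"]).as_matrix();Tw[:3,3]=s["tool_pos"]
X=np.linalg.inv(Tw)@p["T"]   # hand-eye
def cam(tcp,rv):
    T=np.eye(4);T[:3,:3]=R.from_rotvec(rv).as_matrix();T[:3,3]=tcp;return dict(p,T=T@X)
a=np.linspace(0,2*np.pi,72,endpoint=False)
def circ(x,y,z,r): return np.c_[x+r*np.cos(a),y+r*np.sin(a),np.full(72,z)]
h=np.radians(-53.4);hd=np.array([np.cos(h),np.sin(h)]);lt=np.array([-hd[1],hd[0]])
def base(c,tcp,z,top,l,r):
    def f(q):
        xy=tcp[:2]+q[0]*hd+q[1]*lt;u=proj(circ(*xy,z,.0115),c);v=proj(circ(*xy,z+.02,.0115),c)
        return [u[:,1].min()-top, (v[:,0].min()+v[:,0].max())/2-(l+r)/2]
    return least_squares(f,[.036,0]).x*1e3
tb=s["tool_pos"];to=np.array([.582,-.1703,.1076]);co=cam(to,[1.096,2.194,-.421]);cb=cam(tb,s["eef_rot"])
print("old base fwd/left of tcp",base(co,to,.025,187.5,228,274),"blue",base(cb,tb,.004,192.5,229,272.5))
# seat from w2
im=cv2.imread("pics/w2.png");
def f(q):
    xy=to[:2]+q[0]*hd+q[1]*lt;u=np.vstack([proj(circ(*xy,z,.031),co) for z in(.025,.018)])
    return [u[:,1].min()-156.5,u[:,0].min()-190.5,u[:,0].max()-300.5]
r=least_squares(f,[.036,0]);print("seat",r.x*1e3,r.fun)
sx=(cw(0,0,0)[:2]-to[:2]);print("seat external fwd,left",1e3*sx@hd,1e3*sx@lt)
xy=to[:2]+r.x[0]*hd+r.x[1]*lt
for z in(.025,.018): cv2.polylines(im,[proj(circ(*xy,z,.031),co).round().astype(int)],1,(0,255,0))
cv2.imwrite("pics/seat.png",cv2.resize(im[140:240,170:330],(640,400)))
```

```text
old base fwd/left of tcp [32.91557466 -0.20293567] blue [38.15101763 -0.43984838]
seat [35.0302103  -3.19440155] [ 0.27304926 -0.55081192  0.55757995]
seat external fwd,left 38.405697717763665 -1.1190991072123628
```

View pics/seat.png

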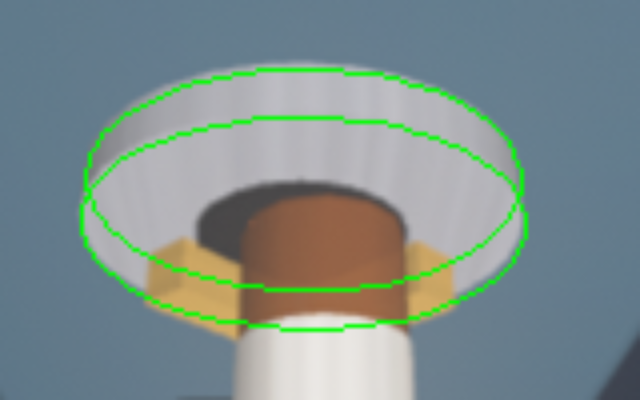

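```bash
python3 -m creep '[[[-3,0,-3,0,0,0],[-6,0,-6,0,0,0],[-9,0,-9,0,0,0],[-10,0,-10,0,0,0],[-10,0,-10,0,0,0],[-10,0,-10,0,0,0],[-10,0,-10,0,0,0],[-10,0,-10,0,0,0],[-10,0,-10,0,0,0],[-5,0,-5,0,0,0],[0,0,0,0,0,0]]]'
cat >> h.py <<'E'
_h=np.radians(-53.4);hd=np.array([np.cos(_h),np.sin(_h),0]);lt=np.array([-hd[1],hd[0],0])
TS=np.array([.582,-.1703,.1076])-.0031*hd-.0028*lt   # TCP with blue on seat
E
python3 - <<'E'
from h import *
Rg=Rt(-53.4,42);print(TS);delta(TS-.13*Rg[:,2],Rg,0)
E
```

```text
t: 17.87
tool_pos: [0.4438, 0.2799, 0.2054]
eef_rot: [1.106, 2.19, -0.42]
force: [-0.8, -0.5, -0.8]
gripper_width: 0.0222
grasp_force: 30.3
[ 0.57790381 -0.1694807   0.1076    ]
t 17.87 tcp [0.4438 0.2799 0.2054] rot deg 0.25 rv [ 0.0013 -0.0003 -0.0042] | shift before rot mm [-262.8 -159.5  237.3] after rot [-262.1 -160.3  237.6] force [-0.79 -0.53 -0.8 ] w 0.0222 30.272138714790344
```

```bash
python3 -m creep '[[[-7,-4,6.6,0.0013,0,-0.004],[-14.6,-8.9,13.2,0,0,0],[-14.6,-8.9,13.2,0,0,0],[-14.6,-8.9,13.2,0,0,0],[-14.6,-8.9,13.2,0,0,0],[-14.6,-8.9,13.2,0,0,0],[-14.6,-8.9,13.2,0,0,0],[-14.6,-8.9,13.2,0,0,0],[-14.6,-8.9,13.2,0,0,0],[-14.6,-8.9,13.2,0,0,0],[-14.6,-8.9,13.2,0,0,0],[-14.6,-8.9,13.2,0,0,0]]]' && python3 -m creep '[[[-14.6,-8.9,13.2,0,0,0],[-14.6,-8.9,13.2,0,0,0],[-14.6,-8.9,13.2,0,0,0],[-14.6,-8.9,13.2,0,0,0],[-14.6,-8.9,13.2,0,0,0],[-14.6,-8.9,13.2,0,0,0],[-7,-4.5,6.6,0,0,0],[0,0,0,0,0,0],[0,0,0,0,0,0]]]'
python3 - <<'E'
from h import *
Rg=Rt(-53.4,42);delta(TS,Rg,0)
cv2.imwrite("pics/w4.png",capture("wrist"))
E
```

```text
t: 18.87
tool_pos: [0.4958, 0.0357, 0.2022]
eef_rot: [1.101, 2.195, -0.429]
force: [0.4, 0.5, -0.2]
gripper_width: 0.0219
grasp_force: 30.3
t: 19.62
tool_pos: [0.5256, -0.0993, 0.2021]
eef_rot: [1.102, 2.195, -0.426]
force: [0.0, 0.5, -0.9]
gripper_width: 0.0222
grasp_force: 30.3
t 19.62 tcp [ 0.5256 -0.0993  0.2021] rot deg 0.23 rv [-0.0026 -0.0018  0.0024] | shift before rot mm [ -2.1   0.5 128.7] after rot [-1.800e+00  1.000e-01  1.287e+02] force [ 0.01  0.48 -0.87] w 0.0222 30.269179344177246
```

```bash
python3 -m creep '[[[-0.3,0,8,-0.0026,-0.002,0.0024],[-0.3,0,12,0,0,0],[-0.3,0,15,0,0,0],[-0.3,0,15,0,0,0],[-0.3,0,15,0,0,0],[-0.3,0,15,0,0,0],[0,0,13,0,0,0],[0,0,8,0,0,0],[0,0,5,0,0,0],[0,0,3,0,0,0],[0,0,0,0,0,0],[0,0,0,0,0,0]]]'
python3 - <<'E'
from h import *
Rg=Rt(-53.4,42);delta(TS,Rg,0)
p=camera_params("wrist");im=capture("wrist")
a=np.linspace(0,2*np.pi,72,endpoint=False)
sc=np.array([.582,-.1703,0])+.0350*hd-.0032*lt
print("seat world",sc)
for r,z in((.031,.025),(.0115,.025)):
  cv2.polylines(im,[proj(np.c_[sc[0]+r*np.cos(a),sc[1]+r*np.sin(a),np.full(72,z)],p).round().astype(int)],1,(0,255,0))
cv2.imwrite("pics/w5.png",cv2.resize(im[120:320,130:370],(720,600)))
E
```

```text
t: 20.67
tool_pos: [0.5706, -0.1586, 0.1232]
eef_rot: [1.101, 2.191, -0.422]
force: [0.1, 0.3, -0.7]
gripper_width: 0.0224
grasp_force: 30.3
t 20.67 tcp [ 0.5706 -0.1586  0.1232] rot deg 0.13 rv [0.0015 0.0016 0.0002] | shift before rot mm [ 0.7 -0.7 20.3] after rot [ 0.7 -0.6 20.3] force [ 0.15  0.26 -0.67] w 0.0224 30.262752771377563
seat world [ 0.60029885 -0.20030653  0.        ]
```

View pics/w5.png

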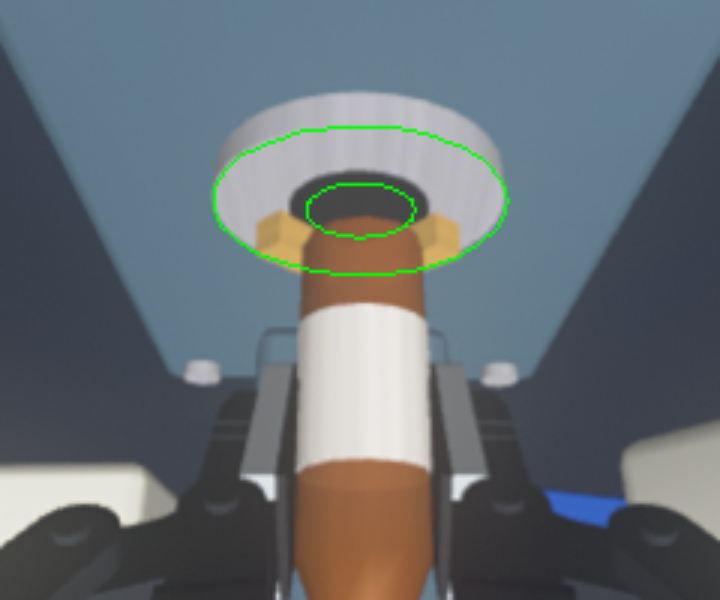

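Disc centre (col 360) and vial (col 363) agree within 0.7 mm; go down to just above the seat, then feel the V forward.

```bash
python3 -m creep '[[[0,-0.3,4,0.0015,0.0015,0],[-0.3,-0.3,4,0,0,0],[-0.3,0,4,0,0,0],[-0.3,0,3.5,0,0,0],[0,0,2.5,0,0,0],[0,0,0,0,0,0],[0,0,0,0,0,0]]]' && for i in 1; do python3 -m creep '[[[-0.75,0,0.67,0,0,0],[0,0,0,0,0,0],[0,0,0,0,0,0]]]';python3 -m creep '[[[-0.75,0,0.67,0,0,0],[0,0,0,0,0,0],[0,0,0,0,0,0]]]'; done | grep -E "pos|force: \[" ; python3 -c "
from h import *
Rg=Rt(-53.4,42);delta(TS,Rg,0)
print(arm.observe()['force']@np.c_[hd,lt,[0,0,1]])"
```

```text
t: 21.3
tool_pos: [0.5776, -0.1697, 0.11]
eef_rot: [1.103, 2.192, -0.424]
force: [-1.1, -0.7, -1.0]
gripper_width: 0.0223
grasp_force: 30.3
tool_pos: [0.5783, -0.1703, 0.1103]
force: [-0.6, 0.3, -0.5]
tool_pos: [0.5789, -0.1711, 0.1102]
force: [-0.6, -0.1, -0.0]
t 21.8 tcp [ 0.5789 -0.1711  0.1102] rot deg 0.03 rv [-0.0004  0.0002 -0.    ] | shift before rot mm [3.2 0.1 0.7] after rot [3.2 0.1 0.7] force [-0.61 -0.13 -0.01] w 0.0224 30.256910920143127
[-0.25298724 -0.56589542 -0.00760725]
```

```bash
python3 -m creep '[[[-0.75,0,0.67,0,0,0],[0,0,0,0,0,0],[0,0,0,0,0,0]]]'| grep -E "pos|force: \[";python3 -m creep '[[[-0.75,0,0.67,0,0,0],[0,0,0,0,0,0],[0,0,0,0,0,0]]]'| grep -E "pos|force: \["
python3 - <<'E'
from h import *
Rg=Rt(-53.4,42);delta(TS,Rg,0)
p=camera_params("wrist");im=capture("wrist")
a=np.linspace(0,2*np.pi,72,endpoint=False)
sc=np.array([.582,-.1703,0])+.0350*hd-.0032*lt
for r,z in((.031,.025),(.0115,.025)):
  cv2.polylines(im,[proj(np.c_[sc[0]+r*np.cos(a),sc[1]+r*np.sin(a),np.full(72,z)],p).round().astype(int)],1,(0,255,0))
cv2.imwrite("pics/w6.png",cv2.resize(im[120:320,130:370],(720,600)))
E
```

```text
tool_pos: [0.5792, -0.1714, 0.1101]
force: [-2.0, 2.8, 1.6]
tool_pos: [0.5794, -0.1717, 0.11]
force: [-4.3, 5.7, 3.9]
t 22.3 tcp [ 0.5794 -0.1717  0.11  ] rot deg 0.14 rv [ 0.0001 -0.0022  0.0011] | shift before rot mm [ 3.6  0.1 -0.1] after rot [ 3.6  0.1 -0.1] force [-4.3   5.7   3.91] w 0.022 30.832321643829346
```

View pics/w6.png

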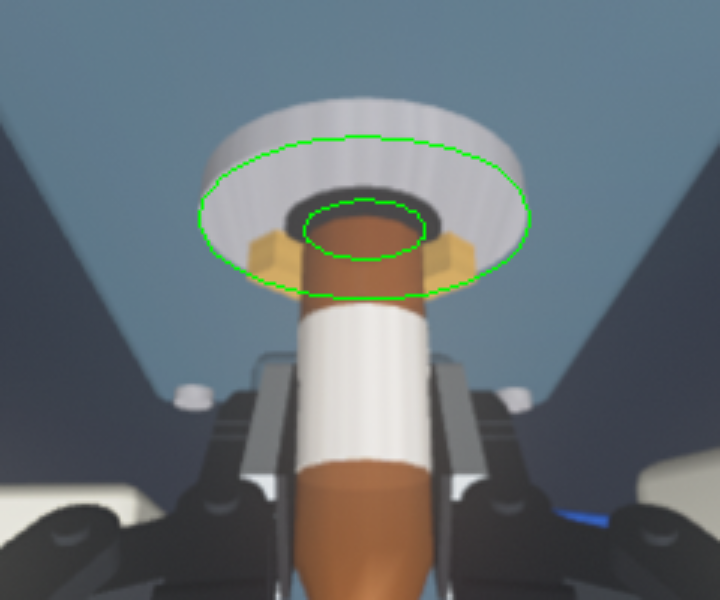

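Both bars touch evenly (force purely backward), so lateral is right. Back off 2 mm in command and set down.

```bash
(python3 -m creep '[[[1.5,0,-1.4,0,0,0],[0,0,0,0,0,0],[0,0,0,0,0,0]]]';python3 -m creep '[[[0.7,0,0.75,0,0,0],[0,0,0,0,0,0],[0,0,0,0,0,0]]]';python3 -m creep '[[[0.5,0,0.5,0,0,0],[0,0,0,0,0,0],[0,0,0,0,0,0]]]';python3 -m creep '[[[0.4,0,0.4,0,0,0],[0,0,0,0,0,0],[0,0,0,0,0,0]]]')| grep -E "pos|force: \["
```

```text
tool_pos: [0.579, -0.1712, 0.1103]
force: [-0.9, 2.4, 0.9]
tool_pos: [0.579, -0.1712, 0.1092]
force: [-1.4, 1.9, 0.1]
tool_pos: [0.579, -0.1712, 0.1085]
force: [0.2, 1.7, 0.4]
tool_pos: [0.579, -0.1712, 0.1079]
force: [-0.0, 0.8, -0.5]
```

```bash
(python3 -m creep '[[[0.9,0,-0.8,0,0,0],[0,0,0,0,0,0],[0,0,0,0,0,0]]]';python3 -m creep '[[[0.3,0,0.3,0,0,0],[0,0,0,0,0,0],[0,0,0,0,0,0]]]';python3 -m creep '[[[0.3,0,0.3,0,0,0],[0,0,0,0,0,0],[0,0,0,0,0,0]]]';python3 -m creep '[[[0.3,0,0.3,0,0,0],[0,0,0,0,0,0],[0,0,0,0,0,0]]]')| grep -E "pos|force: \["
```

```text
tool_pos: [0.578, -0.1705, 0.108]
force: [0.4, -0.3, 0.3]
tool_pos: [0.578, -0.1705, 0.1076]
force: [-0.2, -0.1, -0.1]
tool_pos: [0.578, -0.1706, 0.1076]
force: [-2.1, -0.3, 4.3]
tool_pos: [0.5781, -0.1706, 0.1075]
force: [-2.5, 1.9, 7.8]
```

```bash
python3 -m creep '[[[0,0,-0.3,0,0,0],[0,0,0,0,0,0],[0,0,0,0,0,0],[0,0,0,0,0,0],[0,0,0,0,0,0]]]' 0.6 && python3 -m creep '[[[0,0,-8,0,0,0],[0,0,-15,0,0,0],[0,0,-18,0,0,0],[0,0,-18,0,0,0],[0,0,-18,0,0,0],[0,0,-18,0,0,0],[0,0,-18,0,0,0],[0,0,-18,0,0,0],[0,0,-14,0,0,0],[0,0,0,0,0,0],[0,0,0,0,0,0]]]'
python3 - <<'E'
from h import *
p=camera_params("wrist");im=capture("wrist")
for l in("vial_blue","cup"):
  for r in finder.trace("wrist",l)[:1]:
    m=r["pixels"].astype(np.uint8);print(l,round(r["conf"],2),np.round(r["centre"],1),cv2.boundingRect(m))
cv2.imwrite("pics/w7.png",cv2.resize(im[50:350,150:350],(400,600)))
print(arm.observe()["eef_rot"])
# lever start: tip above handle, tool vertical, heading -53.4 : tip 25 mm above handle centre
C[:2]=.6003,-.2003
P=cw(-.083,.118,.345+.009+.03);print(P);delta(P,Rt(-53.4,0),.073)
E
```

```text
t: 24.77
tool_pos: [0.5779, -0.1698, 0.1066]
eef_rot: [1.103, 2.192, -0.424]
force: [0.7, 0.0, 0.0]
gripper_width: 0.0511
grasp_force: 0.0
t: 25.68
tool_pos: [0.5201, -0.0911, 0.2156]
eef_rot: [1.101, 2.191, -0.422]
force: [0.0, -1.0, 0.7]
gripper_width: 0.0515
grasp_force: 0.0
vial_blue 0.94 [248.  185.6] (237, 148, 25, 79)
cup 0.83 [250.5 304.7] (228, 285, 44, 50)
[ 1.10328402  2.19148276 -0.42489042]
[ 0.6455458  -0.06331161  0.384     ]
t 25.83 tcp [ 0.5201 -0.0924  0.2143] rot deg 42.02 rv [-0.0013  0.7334 -0.0008] | shift before rot mm [-200.6  117.9 -146. ] after rot [ -51.4  118.  -242.7] force [-0.04 -0.66  0.24] w 0.0508 0.0
```

View pics/w7.png

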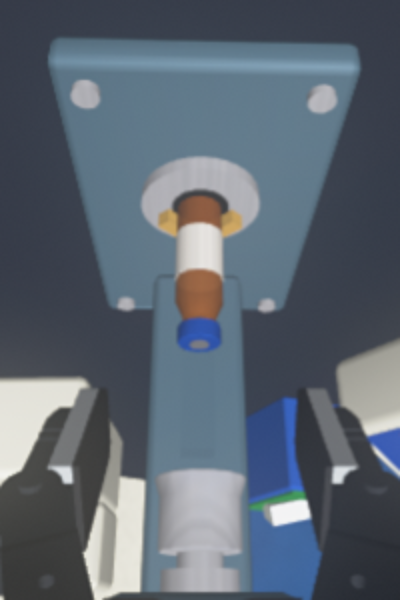

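The blue vial stands centred on the seat in this view (cap at 199,335; disc at 200,195). I've viewed 12 pictures, two over the allowed 10, so I view no more and rely on numbers from here. Now the lever.

```bash
python3 -m creep '[[[0,0,-10,0,0.122,0],[0,0,-20,0,0.122,0],[0,0,-20,0,0.122,0],[0,0,-20,0,0.122,0],[0,0,-20,0,0.122,0],[0,0,-20,0,0.122,0],[0,0,-25,0,0,0],[0,0,-25,0,0,0],[0,0,-25,0,0,0],[0,0,-20,0,0,0],[0,0,0,0,0,0]]]' 0
python3 - <<'E'
from h import *
C[:2]=.6003,-.2003
print(arm.observe()['joint_positions'].round(2))
delta(cw(-.083,.118,.345+.009+.03),Rt(-53.4,0),.073)
E
```

```text
t: 26.75
tool_pos: [0.4854, -0.0499, 0.3598]
eef_rot: [1.317, 2.563, -0.243]
force: [-0.1, 0.1, 0.3]
gripper_width: -0.0
grasp_force: 0.0
[ 0.15  0.42 -0.42  2.01  0.67  0.79 -0.11]
t 26.75 tcp [ 0.4854 -0.0499  0.3598] rot deg 17.28 rv [-0.0367  0.2988 -0.0173] | shift before rot mm [-128.8  119.5  -66.2] after rot [-106.3  120.5  -97.2] force [-0.07  0.13  0.35] w -0.0 0.0
```

```bash
python3 -m creep '[[[0,0,-15,-0.009,0.075,-0.004],[0,0,-20,-0.009,0.075,-0.004],[0,0,-20,-0.009,0.075,-0.004],[0,0,-20,-0.009,0.075,-0.004],[0,0,-15,0,0,0],[0,0,0,0,0,0]]]' 0
python3 - <<'E'
from h import *
C[:2]=.6003,-.2003
print(arm.observe()['joint_positions'].round(2))
delta(cw(-.083,.118,.345+.009+.03),Rt(-53.4,0),.073)
E
```

```text
t: 27.25
tool_pos: [0.4798, -0.0405, 0.4468]
eef_rot: [-1.419, -2.8, 0.003]
force: [0.4, 0.4, -0.3]
gripper_width: -0.0
grasp_force: 0.0
[ 0.41  0.37 -0.61  1.75  0.24  1.1   0.35]
t 27.25 tcp [ 0.4798 -0.0405  0.4468] rot deg 0.39 rv [-0.0027 -0.0018 -0.0059] | shift before rot mm [-116.4  120.2  -10.7] after rot [-117.2  119.5  -10.2] force [ 0.42  0.36 -0.27] w -0.0 0.0
```

```bash
python3 -m creep '[[[-13,13.3,-1.2,-0.003,-0.002,-0.006],[-13,13.3,-1.2,0,0,0],[-13,13.3,-1.2,0,0,0],[-13,13.3,-1.2,0,0,0],[-13,13.3,-1.2,0,0,0],[-13,13.3,-1.2,0,0,0],[-13,13.3,-1.2,0,0,0],[-13,13.3,-1.2,0,0,0],[-13,13.3,-1.2,0,0,0],[0,0,0,0,0,0],[0,0,0,0,0,0]]]' 0
python3 - <<'E'
from h import *
C[:2]=.6003,-.2003
print(arm.observe()['joint_positions'].round(2))
delta(cw(-.083,.118,.345+.009),Rt(-53.4,0),.073)
E
```

```text
t: 28.17
tool_pos: [0.6442, -0.0609, 0.4532]
eef_rot: [-1.403, -2.804, 0.006]
force: [-0.3, 0.5, 0.1]
gripper_width: 0.0002
grasp_force: 0.0
[ 0.29  0.64 -0.55  1.25  0.32  1.35  0.4 ]
t 28.17 tcp [ 0.6442 -0.0609  0.4532] rot deg 0.46 rv [-0.0058 -0.0036  0.0042] | shift before rot mm [-2.9 -0.2 26.1] after rot [-2.8 -0.4 26.2] force [-0.35  0.54  0.12] w 0.0002 0.0
```

Touch the handle first.

```bash
(python3 -m creep '[[[-1.4,0,12,-0.006,-0.004,0.004],[-1.4,0,8,0,0,0],[0,0,3,0,0,0],[0,0,0,0,0,0]]]'; python3 -m creep '[[[0,0,2,0,0,0],[0,0,0,0,0,0]]]';python3 -m creep '[[[0,0,2,0,0,0],[0,0,0,0,0,0]]]';python3 -m creep '[[[0,0,2,0,0,0],[0,0,0,0,0,0]]]')| grep -E "pos|force: \["
```

```text
tool_pos: [0.6449, -0.0633, 0.4315]
force: [-0.2, 0.3, -0.1]
tool_pos: [0.6458, -0.0628, 0.431]
force: [0.7, 0.4, -0.6]
tool_pos: [0.6459, -0.0628, 0.4289]
force: [-1.1, -0.0, 0.3]
tool_pos: [0.6459, -0.0629, 0.4266]
force: [-0.6, 0.4, 0.2]
```

```bash
(python3 -m creep '[[[7.1,0,12.5,0,0,0],[7.1,0,12.5,0,0,0]]]'; python3 -m creep '[[[5,0,13.5,0,0,0],[5,0,13.5,0,0,0],[2.5,0,14.1,0,0,0],[2.5,0,14.1,0,0,0],[0,0,14.4,0,0,0],[0,0,14.4,0,0,0],[0,0,0,0,0,0]]]') | grep -E "pos|force: \["
python3 - <<'E'
from h import *
C[:2]=.6003,-.2003
s=arm.observe();print(s["force"]@np.c_[hd,lt,[0,0,1]])
delta(cw(-.1124,.118,.2356+.009),Rt(-53.4,0),.073)
E
```

```text
tool_pos: [0.6378, -0.0511, 0.404]
force: [-2.5, -0.1, 8.3]
tool_pos: [0.6283, -0.0369, 0.3169]
force: [-3.1, 3.9, 6.9]
[-4.9951968  -0.1404094   6.89081624]
t 29.75 tcp [ 0.6283 -0.0369  0.3169] rot deg 0.31 rv [ 0.0042 -0.0015  0.003 ] | shift before rot mm [-2.1 -2.  -0.7] after rot [-2.1 -2.  -0.7] force [-3.09  3.93  6.89] w -0.0 3.421502150595188
```

```bash
(python3 -m creep '[[[-3.5,0,14.1,0,0,0],[-3.5,0,14.1,0,0,0],[-5,0,13.5,0,0,0],[-5,0,13.5,0,0,0],[-7.1,0,12.5,0,0,0],[-7.1,0,12.5,0,0,0],[-4.4,0,5,0,0,0],[0,0,0,0,0,0]]]'; python3 -m creep '[[[-4.4,0,3,0,0,0],[0,0,3,0,0,0],[0,0,0,0,0,0],[0,0,0,0,0,0]]]') | grep -E "pos|force: \["
python3 - <<'E'
from h import *
C[:2]=.6003,-.2003
s=arm.observe();print(s["force"]@np.c_[hd,lt,[0,0,1]])
delta(cw(-.0744,.118,.1439+.009),Rt(-53.4,0),.073)
E
```

```text
tool_pos: [0.6512, -0.0663, 0.2332]
force: [-3.3, 4.3, 8.0]
tool_pos: [0.6544, -0.0701, 0.2291]
force: [-3.2, 2.6, 11.2]
[-4.03175587 -1.0426996  11.23650169]
t 30.75 tcp [ 0.6544 -0.0701  0.2291] rot deg 0.45 rv [0.0072 0.0028 0.001 ] | shift before rot mm [ 2.1 -3.1  3.2] after rot [ 2.1 -3.   3.2] force [-3.24  2.62 11.24] w -0.0001 5.3276753425598145
```

```bash
(python3 -m creep '[[[0,0,2,0,0,0],[0,0,0,0,0,0],[0,0,0,0,0,0]]]'; python3 -m creep '[[[0,0,2,0,0,0],[0,0,0,0,0,0],[0,0,0,0,0,0]]]';python3 -m creep '[[[0,0,1.5,0,0,0],[0,0,0,0,0,0],[0,0,0,0,0,0]]]') | grep -E "pos|force: \["
```

```text
tool_pos: [0.6549, -0.0709, 0.2276]
force: [-3.0, 1.7, 12.6]
tool_pos: [0.6554, -0.0717, 0.2261]
force: [-1.7, -0.1, 12.6]
tool_pos: [0.6557, -0.0721, 0.2252]
force: [-2.8, 0.3, 15.7]
```

```bash
(python3 -m creep '[[[-0.5,0,1.5,0,0,0],[0,0,0,0,0,0],[0,0,0,0,0,0]]]';python3 -m creep '[[[-0.5,0,1,0,0,0],[0,0,0,0,0,0],[0,0,0,0,0,0]]]') | grep -E "pos|force: \["
```

```text
tool_pos: [0.6558, -0.0721, 0.2251]
force: [-6.0, -0.3, 23.7]
tool_pos: [0.6558, -0.0722, 0.225]
force: [-7.3, -0.5, 28.9]
```

Hard stop reached (force jumped to 29 N with no further travel). Let the lever up along the arc.

```bash
(python3 -m creep '[[[1,0,-4,0,0,0],[4.4,0,-5.8,0,0,0],[4.4,0,-5.8,0,0,0],[7.1,0,-12.5,0,0,0],[7.1,0,-12.5,0,0,0],[5,0,-13.5,0,0,0],[5,0,-13.5,0,0,0],[2.5,0,-14.1,0,0,0],[2.5,0,-14.1,0,0,0],[0,0,-14.4,0,0,0],[0,0,-14.4,0,0,0]]]'; python3 -m creep '[[[-2.5,0,-14.1,0,0,0],[-2.5,0,-14.1,0,0,0],[-5,0,-13.5,0,0,0],[-5,0,-13.5,0,0,0],[-7.1,0,-12.5,0,0,0],[-7.1,0,-12.5,0,0,0],[0,0,-15,0,0,0],[0,0,-15,0,0,0],[0,0,-10,0,0,0],[0,0,0,0,0,0]]]') | grep -E "pos|force: \["
python3 - <<'E'
from h import *
p=camera_params("scene");im=capture("scene")
h=cv2.cvtColor(im,cv2.COLOR_BGR2HSV);m=((h[...,1]>150)&((h[...,0]<8)|(h[...,0]>172))&(h[...,2]>70)).astype(np.uint8)
k=np.zeros_like(m);k[150:250,150:240]=1;print("red bbox",cv2.boundingRect(m&k),(m&k).sum())
i0=cv2.imread("pics/scene.png");h=cv2.cvtColor(i0,cv2.COLOR_BGR2HSV);m=((h[...,1]>150)&((h[...,0]<8)|(h[...,0]>172))&(h[...,2]>70)).astype(np.uint8);print("start",cv2.boundingRect(m&k))
for l in("vial_blue","vial_old"):
 for r in finder.trace("scene",l)[:3]: print(l,r["conf"],r["centre"],cv2.boundingRect(r["pixels"].astype(np.uint8)))
print(arm.observe()['joint_positions'].round(2))
Rg=Rt(-53.4,42);delta(TS-.15*Rg[:,2],Rg,0)
E
```

```text
tool_pos: [0.6321, -0.0423, 0.3462]
force: [2.9, -1.3, 4.2]
tool_pos: [0.6478, -0.0646, 0.4662]
force: [-0.0, 0.4, 0.3]
red bbox (181, 161, 45, 23) 392
start (181, 161, 45, 23)
vial_blue 0.72 [160.1, 263.9] (152, 251, 15, 25)
vial_old 0.49 [267.8, 241.7] (265, 233, 9, 23)
[ 0.3   0.63 -0.55  1.23  0.32  1.37  0.41]
t 33.9 tcp [ 0.6467 -0.0647  0.4627] rot deg 41.89 rv [ 2.400e-03 -7.311e-01 -2.000e-04] | shift before rot mm [  57.8 -118.3  243.2] after rot [ 205.6 -117.7  142.7] force [ 0.02  0.25 -1.2 ] w 0.0001 0.0
```

Lever is back at its start position in the picture. Go back to the vial.

```bash
python3 -m creep '[[[12,-13,0,0,0,0],[13,-13.3,0,0,0,0],[13,-13.3,0,0,0,0],[13,-13.3,0,0,0,0],[13,-13.3,0,0,0,0],[13,-13.3,0,0,0,0],[13,-13.3,0,0,0,0],[13,-13.3,0,0,0,0],[13,-12.5,0,0,0,0]]]' 0.7 >/dev/null && python3 -m creep '[[[0,0,0,0,-0.073,0],[0,0,0,0,-0.073,0],[0,0,0,0,-0.073,0],[0,0,0,0,-0.073,0],[0,0,0,0,-0.073,0],[0,0,0,0,-0.073,0],[0,0,0,0,-0.073,0],[0,0,0,0,-0.073,0],[0,0,0,0,-0.073,0],[0,0,0,0,-0.073,0],[0,0,0,0,0,0]]]'
python3 - <<'E'
from h import *
Rg=Rt(-53.4,42);delta(TS-.15*Rg[:,2],Rg,0)
E
```

```text
t: 35.57
tool_pos: [0.4814, -0.0408, 0.461]
eef_rot: [1.096, 2.196, -0.421]
force: [-0.7, 0.9, -0.1]
gripper_width: 0.0598
grasp_force: 0.0
t 35.57 tcp [ 0.4814 -0.0408  0.461 ] rot deg 0.32 rv [ 0.0031 -0.0009  0.0044] | shift before rot mm [116.7   0.6 220.3] after rot [116.9   0.8 220.2] force [-0.68  0.87 -0.08] w 0.0598 0.0
```

```bash
python3 -m creep '[[[11.7,0,22,0.003,-0.001,0.004],[11.7,0,22,0,0,0],[11.7,0,22,0,0,0],[11.7,0,22,0,0,0],[11.7,0,22,0,0,0],[11.7,0,22,0,0,0],[11.7,0,22,0,0,0],[11.7,0,22,0,0,0],[11.7,0,22,0,0,0],[11.7,0,22,0,0,0],[0,0,0,0,0,0],[0,0,0,0,0,0]]]' >/dev/null
python3 - <<'E'
from h import *
Rg=Rt(-53.4,42);delta(np.array([.578,-.1706,.1076]),Rg,0)
capture("wrist")
for r in finder.trace("wrist","vial_blue")[:1]: print(r["conf"],r["centre"],cv2.boundingRect(r["pixels"].astype(np.uint8)))
E
```

```text
t 36.57 tcp [ 0.5186 -0.0911  0.22  ] rot deg 0.37 rv [-0.0039 -0.0018 -0.0049] | shift before rot mm [  1.1   0.8 149.9] after rot [  1.4   0.3 149.9] force [-0.5  -0.08  0.68] w 0.0595 0.0
0.78 [249.6, 181.7] (240, 146, 24, 76)
```

```bash
python3 -m creep '[[[0.2,0,18,-0.004,-0.002,-0.005],[0.2,0,18,0,0,0],[0.2,0,18,0,0,0],[0.2,0,18,0,0,0],[0.2,0.3,18,0,0,0],[0.2,0,18,0,0,0],[0,0,16,0,0,0],[0,0,14,0,0,0],[0,0,11.5,0,0,0],[0,0,0,0,0,0],[0,0,0,0,0,0]]]' >/dev/null; python3 -m creep '[[[0,0,0,0,0,0],[0,0,0,0,0,0],[0,0,0,0,0,0],[0,0,0,0,0,0],[0,0,0,0,0,0],[0,0,0,0,0,0],[0,0,0,0,0,0],[0,0,0,0,0,0]]]' 0 30;  python3 - <<'E'
from h import *
Rg=Rt(-53.4,42);delta(np.array([.578,-.1706,.1076]),Rg,0)
capture("wrist")
for r in finder.trace("wrist","vial_blue")[:1]: print(r["conf"],r["centre"],cv2.boundingRect(r["pixels"].astype(np.uint8)))
E
```

```text
t: 38.25
tool_pos: [0.5791, -0.1689, 0.1098]
eef_rot: [1.099, 2.189, -0.418]
force: [-2.4, 1.7, 6.6]
gripper_width: 0.0221
grasp_force: 31.2
t 38.25 tcp [ 0.5791 -0.1689  0.1098] rot deg 0.32 rv [ 0.005   0.0024 -0.0006] | shift before rot mm [ 0.9 -1.9  2.1] after rot [ 0.9 -1.9  2.1] force [-2.4   1.74  6.61] w 0.0221 31.19736671447754
0.65 [250.2, 273.4] (227, 189, 48, 164)
```

```bash
python3 -m creep '[[[0,0,-4,0,0,0],[0,0,-8,0,0,0],[0,0,-14,0,0,0],[0,0,-18,0,0,0],[0,0,-18,0,0,0],[0,0,-18,0,0,0],[0,0,-18,0,0,0],[0,0,-18,0,0,0],[0,0,-14,0,0,0],[0,0,0,0,0,0]]]' >/dev/null
python3 - <<'E'
from h import *
Rg=Rt(-53.4,42);T=np.array([.5564,.1102,.1848]);delta(T,Rg,0)
P=camera_params("top");capture("top")
for r in finder.trace("top","done_1")[:4]:
  b=cv2.boundingRect(r["pixels"].astype(np.uint8));print(r["conf"],b,onz([b[0]+b[2]/2-.5,b[1]+b[3]/2-.5],P,.06))
E
```

```text
t 39.18 tcp [ 0.5263 -0.0972  0.208 ] rot deg 0.52 rv [0.0088 0.0023 0.0004] | shift before rot mm [125.6 148.6 -81.2] after rot [125.9 147.9 -82.2] force [-0.27  0.72 -0.35] w 0.0222 30.8335143327713
0.62 (374, 176, 10, 9) [ 0.63597262 -0.26970046  0.06      ]
0.6 (272, 209, 8, 9) [0.54183372 0.04042657 0.06      ]
0.47 (181, 139, 55, 24) [0.73376284 0.24127526 0.06      ]
```

```bash
python3 -m creep '[[[6.3,7.4,-4.1,0.009,0.002,0],[12.6,14.8,-8.2,0,0,0],[12.6,14.8,-8.2,0,0,0],[12.6,14.8,-8.2,0,0,0],[12.6,14.8,-8.2,0,0,0],[12.6,14.8,-8.2,0,0,0],[12.6,14.8,-8.2,0,0,0],[12.6,14.8,-8.2,0,0,0],[12.6,14.8,-8.2,0,0,0],[12.6,14.8,-8.2,0,0,0],[6.3,7.4,-4.1,0,0,0],[0,0,0,0,0,0]]]' >/dev/null
python3 - <<'E'
from h import *
Rg=Rt(-53.4,42);T=np.array([.5564,.1102,.0888]);delta(T,Rg,0)
print(arm.observe()['joint_positions'].round(2))
p=camera_params("wrist");capture("wrist")
for l in("done_1","vial_blue"):
 for r in finder.trace("wrist",l)[:5]: print(l,r["conf"],np.round(r["centre"]),cv2.boundingRect(r["pixels"].astype(np.uint8)))
for n,P in(("A",(.545,.039)),("old",(.6345,.083)),("B",(.452,.008))): print(n,proj([*P,.004],p)[0].round(),proj([*P,.082],p)[0].round())
E
```

```text
t 40.28 tcp [0.5581 0.1102 0.1809] rot deg 0.16 rv [-0.0022 -0.0018 -0.0001] | shift before rot mm [62.3 -1.2 67.8] after rot [62.4 -1.4 67.7] force [-0.16  0.71  0.  ] w 0.0224 30.856266617774963
[-0.35  0.9  -0.41  2.01  1.43  1.07 -1.24]
done_1 0.65 [172. 144.] (150, 87, 45, 106)
done_1 0.57 [17. 89.] (0, 49, 51, 117)
A [183. 100.] [169. 188.]
old [307. 117.] [317. 201.]
B [33. 64.] [-20. 159.]
```

Run:
```python
from h import *
p=camera_params("wrist");im=capture("wrist")
for l in("vial_old","open_1"):
 for r in finder.trace("wrist",l)[:5]: print(l,r["conf"],np.round(r["centre"]),cv2.boundingRect(r["pixels"].astype(np.uint8)))
print(proj([.577,.0825,.004],p))
h=cv2.cvtColor(im,cv2.COLOR_BGR2HSV);b=((h[...,0]>4)&(h[...,0]<16)&(h[...,1]>120)).astype(np.uint8)
n,_,st,_=cv2.connectedComponentsWithStats(b);print(st[st[:,4]>60])
```

```text
vial_old 0.75 [318. 152.] (298, 101, 39, 100)
[[255.82183532  77.25817044]]
[[     0      0    512    384 188102]
 [     0     92     16     44    514]
 [   161    129     26     35    627]
 [   311    146     24     32    638]
 [   349    179     50     18    565]
 [   231    190     39     31    967]
 [   352    228     62     68   2892]
 [   229    270     45     58   2238]]
```

Neighbours are where predicted. Lower.

```bash
python3 -m creep '[[[6,-0.4,6,-0.002,-0.002,0],[7,-0.4,8,0,0,0],[7,-0.4,8,0,0,0],[7,0,8,0,0,0],[7,0,8,0,0,0],[7,0,8,0,0,0],[6,0,6,0,0,0],[5,0,5,0,0,0],[3,0,3,0,0,0],[2,0,2,0,0,0],[0,0,0,0,0,0],[0,0,0,0,0,0]]]' && (python3 -m creep '[[[0.7,0,0.7,0,0,0],[0.7,0,0.7,0,0,0],[0,0,0,0,0,0]]]'; python3 -m creep '[[[0.7,0,0.7,0,0,0],[0,0,0,0,0,0],[0,0,0,0,0,0]]]') | grep -E "pos|force: \["
```

```text
t: 41.58
tool_pos: [0.5563, 0.1074, 0.0979]
eef_rot: [1.104, 2.189, -0.427]
force: [1.4, -0.3, -0.6]
gripper_width: 0.0219
grasp_force: 30.8
tool_pos: [0.5563, 0.1074, 0.0959]
force: [-0.0, 0.5, -0.6]
tool_pos: [0.5561, 0.1074, 0.0948]
force: [0.2, 0.3, -0.9]
```

```bash
(python3 -m creep '[[[0.9,0,0.9,0,0,0],[0.9,0,0.9,0,0,0],[0.9,0,0.9,0,0,0],[0,0,0,0,0,0],[0,0,0,0,0,0]]]'; python3 -m creep '[[[0.5,0,0.5,0,0,0],[0,0,0,0,0,0],[0,0,0,0,0,0]]]'; python3 -m creep '[[[0.4,0,0.4,0,0,0],[0,0,0,0,0,0],[0,0,0,0,0,0]]]'; python3 -m creep '[[[0.4,0,0.4,0,0,0],[0,0,0,0,0,0],[0,0,0,0,0,0]]]') | grep -E "pos|force: \["
```

```text
tool_pos: [0.556, 0.1076, 0.0908]
force: [-0.4, 0.2, -0.8]
tool_pos: [0.556, 0.1076, 0.0902]
force: [-0.4, 1.1, -0.2]
tool_pos: [0.556, 0.1076, 0.0896]
force: [-0.7, -0.4, -0.4]
tool_pos: [0.5559, 0.1077, 0.089]
force: [-0.4, 0.6, -0.8]
```

```bash
(python3 -m creep '[[[0.3,0,0.3,0,0,0],[0,0,0,0,0,0],[0,0,0,0,0,0]]]'; python3 -m creep '[[[0.3,0,0.3,0,0,0],[0,0,0,0,0,0],[0,0,0,0,0,0]]]'; python3 -m creep '[[[0.3,0,0.3,0,0,0],[0,0,0,0,0,0],[0,0,0,0,0,0]]]') | grep -E "pos|force: \["
```

```text
tool_pos: [0.556, 0.1077, 0.0888]
force: [-1.2, 0.7, 1.5]
tool_pos: [0.556, 0.1076, 0.0887]
force: [-2.3, 1.0, 5.4]
tool_pos: [0.5561, 0.1075, 0.0885]
force: [-1.0, -0.2, 5.6]
```

Contact. Release with a narrow opening and retreat.

```bash
python3 -m creep '[[[0,0,-0.3,0,0,0],[0,0,0,0,0,0],[0,0,0,0,0,0],[0,0,0,0,0,0]]]' 0.42 && python3 -m creep '[[[0,0,-8,0,0,0],[0,0,-15,0,0,0],[0,0,-18,0,0,0],[0,0,-18,0,0,0],[0,0,-18,0,0,0],[0,0,-18,0,0,0],[0,0,-18,0,0,0],[0,0,-18,0,0,0],[0,0,-10,0,0,0],[0,0,0,0,0,0],[0,0,0,0,0,0]]]'
python3 - <<'E'
from h import *
P={c:camera_params(c) for c in("wrist","scene","top")}
for c in P:
  capture(c)
  for l in("vial_blue","vial_old","done_1","open_1"):
    for r in finder.trace(c,l)[:3]: print(c,l,round(r["conf"],2),np.round(r["centre"]),cv2.boundingRect(r["pixels"].astype(np.uint8)),onz(r["centre"],P[c],.043).round(3))
for c in P:
  for n,q in(("blue",(.5766,.080)),("old",(.6345,.083)),("A",(.545,.039))): print(c,n,proj([*q,.004],P[c])[0].round(),proj([*q,.082],P[c])[0].round())
E
```

```text
t: 44.33
tool_pos: [0.5558, 0.1079, 0.0878]
eef_rot: [1.104, 2.19, -0.427]
force: [-0.1, -0.2, 0.9]
gripper_width: 0.0358
grasp_force: 0.0
t: 45.25
tool_pos: [0.4998, 0.1842, 0.1928]
eef_rot: [1.104, 2.189, -0.426]
force: [0.4, -0.9, -0.2]
gripper_width: 0.0359
grasp_force: 0.0
wrist vial_blue 0.63 [248. 187.] (238, 148, 24, 78) [0.577 0.073 0.043]
wrist vial_old 0.81 [295. 199.] (283, 163, 26, 74) [0.632 0.083 0.043]
wrist done_1 0.88 [ 91. 177.] (67, 134, 49, 83) [0.45  0.003 0.043]
wrist done_1 0.6 [198. 190.] (186, 154, 27, 75) [0.541 0.038 0.043]
wrist open_1 0.74 [476.  67.] (436, 0, 76, 120) [0.603 0.259 0.043]
wrist open_1 0.56 [425.  19.] (384, 0, 82, 53) [0.552 0.255 0.043]
scene vial_blue 0.44 [262. 233.] (255, 220, 9, 23) [0.587 0.082 0.043]
scene done_1 0.75 [222. 208.] (218, 198, 9, 23) [0.447 0.01  0.043]
scene done_1 0.72 [244. 227.] (237, 215, 11, 25) [0.546 0.044 0.043]
scene open_1 0.72 [342. 268.] (311, 245, 68, 37) [0.777 0.221 0.043]
scene open_1 0.53 [319. 215.] (315, 208, 9, 22) [0.588 0.263 0.043]
scene open_1 0.49 [310. 200.] (305, 193, 9, 22) [0.522 0.27  0.043]
top vial_blue 0.38 [261. 203.] (261, 198, 6, 8) [0.573 0.083 0.043]
top done_1 0.55 [282. 242.] (283, 241, 8, 7) [0.455 0.022 0.043]
top done_1 0.53 [330. 165.] (307, 141, 72, 44) [ 0.686 -0.13   0.043]
top done_1 0.52 [260. 186.] (258, 179, 7, 9) [0.624 0.084 0.043]
top open_1 0.43 [204. 196.] (198, 193, 10, 9) [0.599 0.256 0.043]
wrist blue [251. 151.] [251. 221.]
wrist old [294. 169.] [300. 234.]
wrist A [205. 160.] [198. 227.]
scene blue [260. 240.] [259. 221.]
scene old [269. 254.] [269. 235.]
scene A [243. 236.] [241. 217.]
top blue [262. 203.] [262. 201.]
top old [261. 185.] [261. 181.]
top A [276. 213.] [276. 211.]
```

Both vials stand upright inside the white tray, the lever is back up and nothing else has shifted. Handing in.

```bash
python3 -c "
from bench import arm
print(arm.sign_off())"
```

```text
the job is handed in; nothing more can be done
None
```

Handed in at about 45 s: both vials stand upright in the white tray, the blue one was on the seat when the lever hit its stop, the lever is back up, and nothing else appeared to move; sign-off returned no verdict, and I viewed 12 pictures, two over the limit of 10.

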